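# Close and pin a hinged pie mould, then hold it up shut

### The arm

A 6-joint arm with a two-finger parallel gripper is mounted at the origin on the work surface. World frame = base frame: x ahead of the robot, y to its left, z up, the work surface at z = 0. Lengths are in m, angles in degrees, forces in N, time in s.
With the tool pointing down it reaches from about 0.4 to 0.825 m from the base axis. Payload 7 kg.
Tool frame: the origin (TCP) lies at the very end of the fingers, on their centre line; the grasp point (between the pads) lies 19 mm behind it (r.grasp_offset is the z of the grasp point in the tool frame, in m); z points along the fingers, y is the direction in which the jaws open and shut (so a half turn about z gives the same grasp; the last joint's range is limited). The gripper opens to 88 mm and grips with 3 to 60 N. Pads are 19 mm wide; open, the fingers measure 130 mm over their backs; the gripper's body (78 mm by 193 mm) begins 47 mm behind the grasp point.
Start: joints at [-58.78, 20.546, 0.682, 0, -70.136, -16.507], TCP at [0.171, -0.653, 0.187] pointing down, gripper open.
Joint ranges: [-176.03, 176.03], [-82.01, 121.73], [-58.28, 71.71], [-173.87, 95.51], [-174.79, -0.11], [-173.66, 173.66]. Speed limits (degrees/s): [136.94, 136.94, 172.46, 180, 180, 180].

### API

Orientations are given as [roll, pitch, yaw] about the fixed x, y, z axes, in that order (R = Rz(yaw) Ry(pitch) Rx(roll)).
In Python, from plant import r, capture, calibration, order gives the robot as it stands.
- The arm moves only by the tool servo_tool, never from a script. Its arguments are lists of equal length, an entry for each row: "grip": the closure, from -1 (fully open) to 1 (shut), so that 0 is half open; "translation": the shift along the tool's x, y, z in m, a list of three; "turn": the turn about the tool's z in rad. A call has 1 to 10 rows; each row is the pose to reach, as a shift and turn from the pose commanded when the call began, along the tool's axes at that moment; what a row does not reach only later rows make up. A row lasts 1/12 s, in which the tool goes at most 41.7 mm and 7.16 degrees, less where a joint would pass 70% of its speed; a pose out of reach is approached as far as the arm can. A call with a gripper value outside its range is refused whole. The fingers move at their own pace and stop on an object; "newtons" is the grip in N (left out, the last holds). Time passes only in rows, so rows that repeat a pose let the fingers close. It gives the time, the measured TCP pose, the force and the opening at its end, in the units of the state.
- r.get_state(): the state, without advancing time (a new reading comes with each control period).
- capture(name): name is "scene" or "side" or "wrist"; returns (picture, depth): 420x560x3 uint8, blue, green, red; 420x560 float32, m along the optical axis (not along the pixel's ray), 0 where there is no reading.
- calibration(name): a dict with "fx", "fy", "cx", "cy" (pixels), "view" (4x4, takes a point from world to camera coordinates). Camera axes: x right, y up, looking along -z (the intrinsics and any distortion apply to the point x, -y, -z); pixel columns grow to the right and rows downward; lengths in m; the calibration is good to about 2 mm. A picture is of the moment at which its call begins: read the wrist's pose just before it. calibration takes no time and is no camera call; for the wrist camera it gives the pose at the moment of the call.
- order.close_job(): hands the job in, once; it reports no verdict.
The state is a dict: "time_s": time; "joints": joint angles; "qd": joint speeds; "joint_torque": joint torques, N m; "tcp_pos": TCP position; "eef_rot": TCP orientation; "contact_force": force on the tool from outside, world axes, zero at the start; "moment": the same for the moment, N m; "gripper_width": finger opening in m.
Only numpy, scipy, OpenCV 4.12 (cv2) and the standard library are available. Lean on these libraries where they do the work, as an engineer would, in place of code of your own. Each camera call takes 0.05 s, during which the arm holds its last target.

### The job

Swing the hinged pie mould shut on the bench, then push the retaining pin that fits it (of the three in the drilled stand, the one whose shank is about as long as the mould is tall) down through the eyes of both halves until its collar sits on the top eye. Then grip the mould across its two long sides, pressing the halves together, lift it level a hand's breadth clear of the bench and stay there, still gripping, so that the lined baking sheet can be slid beneath it: the job ends while you hold it up, pressed shut. Leave the other two pins in their stand and the rest of the bench as it is.

Things in the scene. Friction and masses are not known exactly. Their poses are not given: they have to be found in the camera images.
- mould_center (a point): Bottomless pie mould, fluted bare steel, loose, 0.6 kg: 210 long x 50 wide (shut) x 70 mm high; two C-shaped halves (a long wall and half of each end wall, 2.5 mm thick) on an upright hinge at one short end. Point: middle of the shut mould, 35 mm up. Axes go with the half whose long wall is at y = -25 mm: x along the mould, hinge at x = -112.5 mm, pin eyes at x = +112.5 mm, both at y = 0; z up.
- swing_half (a joint): Opening of the other half (long wall at y = +25 mm when shut) about the hinge, rad: 0 = shut against a stop, positive = swung out to the mould's +y; starts at 0.15 to 0.35. It stays where it is left (light friction). The mould is loose: a push on one half alone also drags the rest.
- eye_mouth (a point): Centre of the mouth of the top pin eye, 70 mm above the mould's underside, x = 112.5, y = 0 of the mould. Three stacked tubes, 16 mm outside, with an upright 10 mm hole: bottom and top (about 20 mm each) on the half that carries the axes, the middle one (23 mm) on the swinging half; in line only when the mould is shut.
- eye_foot (a point): On the axis of the pin eyes, 4 mm above the mould's underside: where the pin's tip lies when the pin is home.
- pin_stand: Drilled hardwood block fixed to the bench, 150 (x) x 50 (y) x 46 mm high; origin at the centre of its underside. Three 8 mm holes, 34 mm deep, in a row along its x at -48, 0 and +48 mm, each with a steel pin standing in it handle up; which pin stands where varies.
- mould_pin_grip (a point): The pin that fits: steel, shank 7 mm thick and 66 mm long (last 6 mm tapered to 2.4 mm), collar 16 mm wide and 3 mm thick, round handle 11 mm thick and 45 mm long; 56 g, loose. Point: middle of the handle, 91.5 mm above the tip; z along the pin towards the handle. In the stand it leans up to 2 degrees; its handle is the middle one in height.
- mould_pin_tip (a point): Tip of the pin that fits the mould (12 mm above the bench while in the stand).
- short_pin_grip (a point): Middle of the handle of a shorter pin (shank 36 mm, otherwise alike; lowest in the stand). Not for this mould; leave it.
- long_pin_grip (a point): Middle of the handle of a longer pin (shank 98 mm, otherwise alike; tallest in the stand, top of its handle 158 mm above the bench). Not for this mould; leave it.
- cutter: Round steel pastry cutter, 68 mm across, 45 mm high, loose; origin at the centre of its underside. Leave it.
- wash_bowl: White bowl, 116 mm across, 50 mm high, loose; origin at the centre of its underside. Leave it.
- scraper: Dough scraper lying flat, steel blade and dark wooden grip, about 115 x 142 mm, 22 mm high, loose. Leave it.
- bench_brush: Wooden bench brush, 270 x 45 mm, 46 mm high, loose. Leave it.
- flour_scoop: Aluminium flour scoop resting on its belly, 230 mm long, 50 mm high, loose. Leave it.
Things that resemble listed ones, but are neither listed nor needed, are in the scene too. What is shaped like the part that bears mould_center but orange is not meant.

How it is judged:
By the outcome, as a careful person would: the job done as asked, in the order asked, and still so for the second after the job is handed in, while the arm keeps its last pose, push and grip.
It also fails if it takes over 67 s, if anything falls off the work surface, if the arm or the gripper's body presses on something with over 40 N, if the wrist force passes 120 N, or if a joint passes its speed limit or range.

## Working session

There is one attempt and no reset: what is moved stays moved. The work goes in short steps, Python scripts to look and compute and a tool call to move; the robot and the scene stay as the last step left them, time stands still between calls to the robot, and variables do not carry over. Pictures are saved under pics/ and viewed, and the job is handed in when it is done.

Besides the shell and the picture viewer there is one more tool, called after "Call:" as name(argument=value, ...), one argument or row to a line, values as JSON. servo_tool: Moves the arm, as the interface text tells. Its arguments: {"type":"object","properties":{"grip":{"type":"array","items":{"type":"number"}},"translation":{"type":"array","items":{"type":"array","items":{"type":"number"}}},"turn":{"type":"array","items":{"type":"number"}},"newtons":{"type":"number"}},"required":["grip","translation","turn"]}

```bash
ls; mkdir -p pics; python3 - <<'E'
from plant import r,capture,calibration,order
import cv2
s=r.get_state();print(s, r.grasp_offset)
for n in("scene","side","wrist"):
    c=calibration(n);print(n,c)
    p,d=capture(n);cv2.imwrite(f"pics/{n}0.png",p)
    import numpy as np;np.savez(f"pics/{n}0.npz",p=p,d=d,**{k:np.array(v) for k,v in c.items()})
E
```

```text
pics
{'time_s': 0.0, 'joints': array([-5.87796006e+01,  2.05908542e+01,  6.33321988e-01, -2.05649671e-02,
       -7.01371884e+01, -1.65059376e+01]), 'qd': array([-0.05713392, -0.03574018,  0.03596269,  0.00632603,  0.05804004,
        0.07304466]), 'joint_torque': array([ 3.51971694e-04, -5.82717919e+01,  2.93067473e+01,  6.99775279e+00,
        6.99288736e-03, -1.31287738e-04]), 'tcp_pos': array([ 0.17126219, -0.65232183,  0.18602449]), 'eef_rot': array([ 1.79903690e+02, -8.37845708e-03, -1.65292534e+02]), 'contact_force': array([ 0.10446263,  0.0191622 , -0.2654711 ]), 'moment': array([-0.00909917, -0.01308981,  0.00073877]), 'gripper_width': 0.08758191210532519} -0.0188
scene {'fx': 412.0995650707904, 'fy': 412.0995650707904, 'cx': 283.6847312916199, 'cy': 209.72928532092283, 'view': array([[-0.54058408,  0.8411762 ,  0.01383643,  0.27506239],
       [-0.56111012, -0.3727556 ,  0.73905933,  0.17472673],
       [ 0.62683673,  0.39175995,  0.67349822, -1.3979467 ],
       [ 0.        ,  0.        ,  0.        ,  1.        ]])}
side {'fx': 471.3133545558995, 'fy': 471.3133545558995, 'cx': 282.0775471484268, 'cy': 214.90832552181766, 'view': array([[-0.90074091, -0.43420857, -0.01134572,  0.41903622],
       [ 0.26949598, -0.57915773,  0.76938172, -0.23288765],
       [-0.3406431 ,  0.68995597,  0.63868853, -1.12031578],
       [ 0.        ,  0.        ,  0.        ,  1.        ]])}
wrist {'fx': 326.278267524086, 'fy': 326.278267524086, 'cx': 277.29793489316785, 'cy': 206.70051723940963, 'view': array([[-0.25314975,  0.96742552,  0.00175112,  0.67427513],
       [-0.93294005, -0.24364602, -0.26506505,  0.03368719],
       [-0.25600404, -0.06873484,  0.96422894, -0.38982081],
       [ 0.        ,  0.        ,  0.        ,  1.        ]])}
```

View pics/scene0.png

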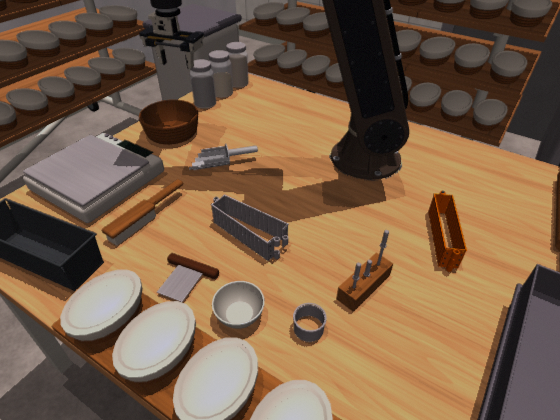

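View pics/side0.png

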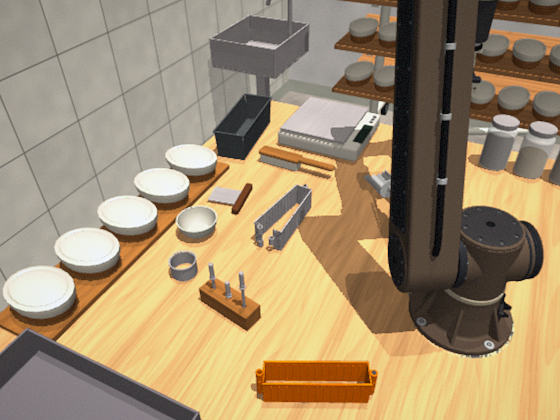

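View pics/wrist0.png

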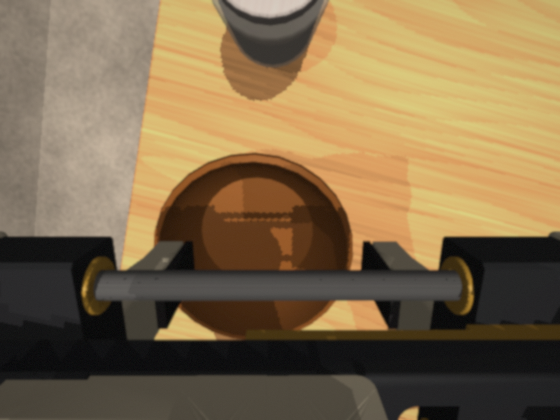

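The grey mould lies open at scene (250,225), with its hinge near (215,203) and its eyes near (280,243). The stand is at (365,280). Next I build a point cloud from both fixed views.

```bash
cat > h.py <<'E'
import numpy as np,cv2
def cloud(d,c):
    v,u=np.indices(d.shape);z=d
    P=np.stack([(u-c['cx'])/c['fx']*z,-(v-c['cy'])/c['fy']*z,-z],-1)
    V=np.array(c['view']);return (P-V[:3,3])@V[:3,:3]
def proj(P,c):
    V=np.array(c['view']);q=np.asarray(P)@V[:3,:3].T+V[:3,3]
    return np.stack([c['cx']+c['fx']*q[...,0]/-q[...,2],c['cy']+c['fy']*q[...,1]/q[...,2]],-1)
def load(n): 
    f=np.load(f"pics/{n}.npz");return f['p'],f['d'],{k:f[k] for k in('fx','fy','cx','cy','view')}
def ortho(p,d,c,x0,x1,y0,y1,s,fn,zmin=0.004,zmax=.25):
    W=cloud(d,c);m=(d>0)&(W[...,2]>zmin)&(W[...,2]<zmax)
    w=W[m];w=w[np.argsort(w[:,2])]
    im=np.zeros((int((x1-x0)/s),int((y1-y0)/s)),np.uint8)
    i=((x1-w[:,0])/s).astype(int);j=((y1-w[:,1])/s).astype(int)
    k=(i>=0)&(j>=0)&(i<im.shape[0])&(j<im.shape[1])
    im[i[k],j[k]]=np.clip(w[k,2]*1500+20,0,255)
    cv2.imwrite(fn,im);return im
E
python3 - <<'E'
from h import *
for n in("scene0","side0"):
    p,d,c=load(n);W=cloud(d,c)
    ims=ortho(p,d,c,.3,.9,-.35,.35,.001,f"pics/o_{n}.png")
    pts=[(217,203),(285,240),(273,250),(357,268),(384,235),(368,268)] if n=="scene0" else [(308,188),(258,235),(278,240),(211,265),(241,275),(228,285)]
    for u,v in pts: print(n,u,v,W[v,u].round(4))
E
```

```text
scene0 217 203 [ 0.5067 -0.2185  0.0629]
scene0 285 240 [ 5.029e-01 -5.000e-04  4.030e-02]
scene0 273 250 [ 0.538  -0.014   0.0264]
scene0 357 268 [0.5492 0.2126 0.1172]
scene0 384 235 [0.4545 0.2298 0.1479]
scene0 368 268 [0.5001 0.2234 0.0749]
side0 308 188 [ 0.486  -0.2215  0.0692]
side0 258 235 [ 0.5484 -0.0195  0.0236]
side0 278 240 [ 0.4827 -0.0119  0.0368]
side0 211 265 [0.5412 0.2134 0.1249]
side0 241 275 [0.4494 0.2327 0.1522]
side0 228 285 [0.4937 0.2232 0.0895]
```

```bash
python3 - <<'E'
from h import *
p,d,c=load("scene0");cv2.imwrite("pics/zs.png",cv2.resize(p[180:310,195:405],None,fx=3.8,fy=3.8,interpolation=cv2.INTER_CUBIC))
p,d,c=load("side0");cv2.imwrite("pics/zd.png",cv2.resize(p[170:330,190:330],None,fx=3.7,fy=3.7,interpolation=cv2.INTER_CUBIC))
E
```

```text
(no output)
```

View pics/o_scene0.png

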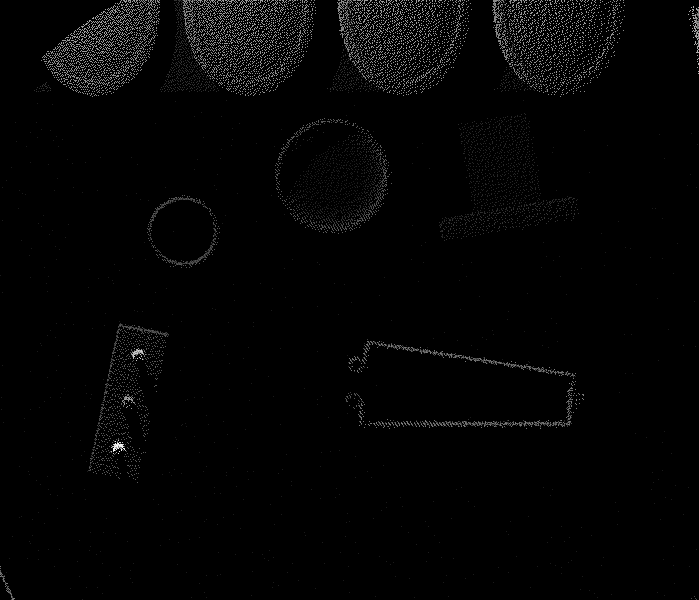

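View pics/o_side0.png

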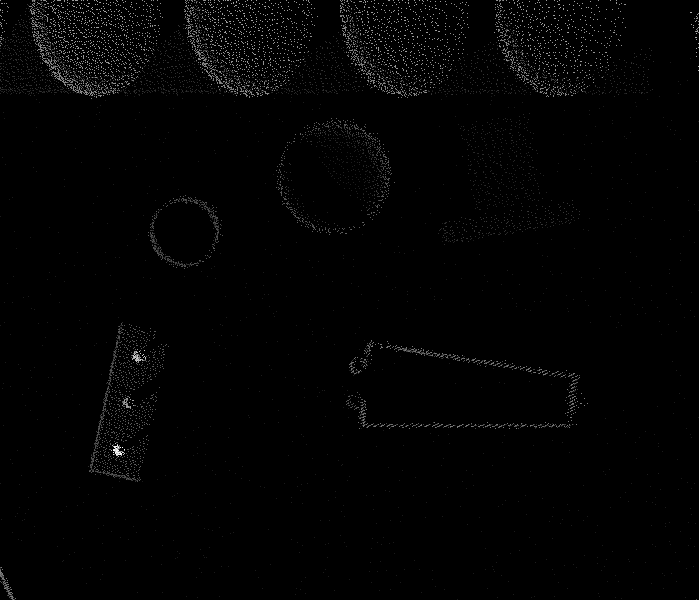

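View pics/zs.png

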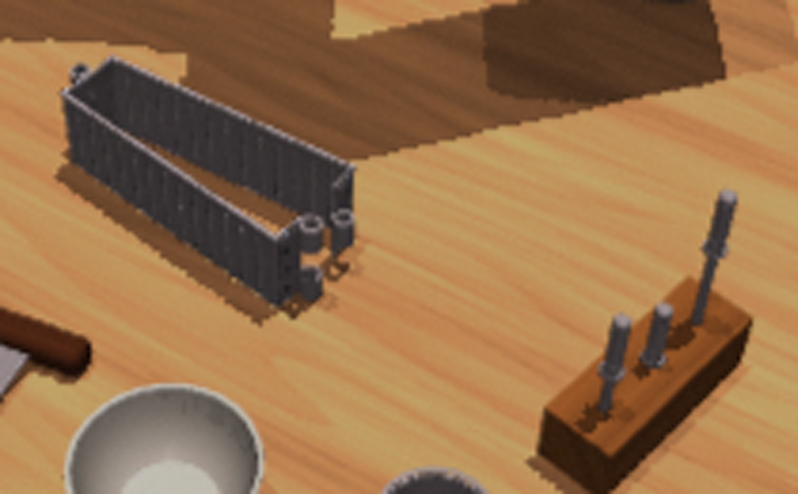

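View pics/zd.png

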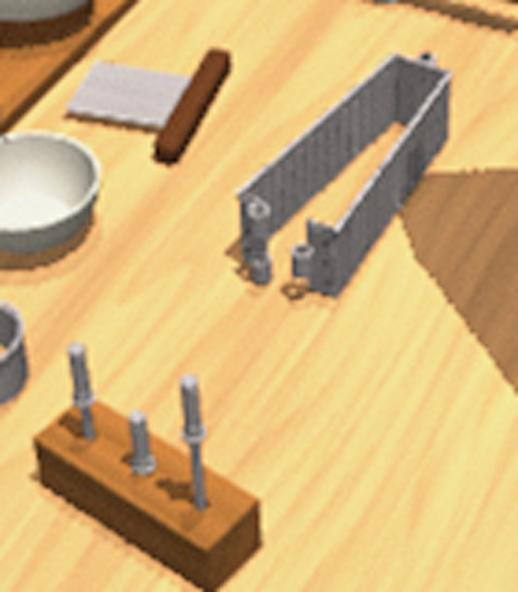

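```bash
cat >> h.py <<'E'
def model(p):
    # p: cx,cy,th,phi -> polyline centre-lines of walls (world xy), list of segs, eyes
    cx,cy,th,phi=p
    A=[(-105,-3),(-105,-25),(105,-25),(105,-3)]
    B=[(-105,3),(-105,25),(105,25),(105,3)]
    A=np.array(A)/1e3;B=np.array(B)/1e3;h=np.array([-.1125,0])
    R=lambda a:np.array([[np.cos(a),-np.sin(a)],[np.sin(a),np.cos(a)]])
    B=(B-h)@R(phi).T+h
    E=np.array([[.1125,0]]);EB=(E-h)@R(phi).T+h
    return [ (q@R(th).T+[cx,cy]) for q in (A,B,E,EB,h[None])]
def segd(P,a,b):
    t=np.clip(((P-a)@(b-a))/((b-a)@(b-a)),0,1);return np.linalg.norm(P-a-t[:,None]*(b-a),axis=1)
def fit(P,p0,freephi=True):
    from scipy.optimize import least_squares
    def f(p):
        if not freephi:p=np.r_[p,0]
        A,B,E,EB,H=model(p);D=[segd(P,q[i],q[i+1]) for q in(A,B) for i in range(3)]
        D+=[abs(np.linalg.norm(P-q,axis=1)-.0065) for q in (E,EB,H)]
        return np.min(D,0)
    s=least_squares(f,p0 if freephi else p0[:3],loss='soft_l1',f_scale=.002,diff_step=1e-4)
    return s.x,np.median(f(s.x))
def toolshift(state,target,yaw):
    p=np.array(state['tcp_pos']);y=np.radians(state['eef_rot'][2])
    R=np.array([[np.cos(y),np.sin(y),0],[np.sin(y),-np.cos(y),0],[0,0,-1]])
    dy=(yaw-state['eef_rot'][2]+180)%360-180
    return (R.T@(np.array(target)-p)).round(4),round(-np.radians(dy),4)
E
python3 - <<'E'
from h import *
for n in("scene0","side0","wrist0"):
    p,d,c=load(n);V=c['view'];print(n,"campos",(-V[:3,:3].T@V[:3,3]).round(3))
    if n=="wrist0":continue
    W=cloud(d,c)
    m=(d>0)&(W[...,2]>.058)&(W[...,2]<.08)&(W[...,0]>.44)&(W[...,0]<.6)&(W[...,1]<.03)&(W[...,1]>-.26)
    x,e=fit(W[m][:,:2],[.51,-.12,np.radians(81),.16]);print(x,e,m.sum(),np.degrees(x[2]));print([q.round(3).tolist() for q in model(x)])
    # pins
    m=(d>0)&(W[...,2]>.055)&(W[...,2]<.2)&(W[...,0]>.42)&(W[...,0]<.6)&(W[...,1]<.27)&(W[...,1]>.17)
    w=W[m]
    for q in [(.452,.232),(.497,.223),(.545,.213)]:
        k=w[np.hypot(w[:,0]-q[0],w[:,1]-q[1])<.02]
        for lo in np.arange(.05,.16,.01):
            s=k[(k[:,2]>=lo)&(k[:,2]<lo+.01)]
            if len(s)>2:print(q,round(lo,3),len(s),s.mean(0).round(4))
        print('top',k[:,2].max())
E
```

```text
scene0 campos [1.123 0.381 0.809]
[ 0.51710097 -0.11676923  1.41929716  0.14581771] 0.0009003206800373685 697 81.31973729490294
[[[0.504, -0.221], [0.526, -0.224], [0.558, -0.017], [0.536, -0.013]], [[0.497, -0.22], [0.475, -0.22], [0.476, -0.01], [0.498, -0.01]], [[0.534, -0.006]], [[0.501, -0.003]], [[0.5, -0.228]]]
(0.452, 0.232) 0.05 4 [0.453  0.2312 0.0566]
(0.452, 0.232) 0.06 8 [0.4521 0.2317 0.0647]
(0.452, 0.232) 0.07 8 [0.4526 0.232  0.0744]
(0.452, 0.232) 0.08 10 [0.4525 0.2317 0.0852]
(0.452, 0.232) 0.09 9 [0.4515 0.2315 0.0951]
(0.452, 0.232) 0.1 5 [0.4525 0.2321 0.1031]
(0.452, 0.232) 0.11 23 [0.4539 0.232  0.1145]
(0.452, 0.232) 0.12 13 [0.4538 0.2326 0.1241]
(0.452, 0.232) 0.13 19 [0.4544 0.2318 0.1342]
(0.452, 0.232) 0.14 18 [0.4538 0.2317 0.1452]
(0.452, 0.232) 0.15 23 [0.4524 0.2319 0.1562]
top 0.1601111440448411
(0.497, 0.223) 0.05 7 [0.4998 0.2225 0.0575]
(0.497, 0.223) 0.06 13 [0.5006 0.2222 0.0658]
(0.497, 0.223) 0.07 12 [0.5016 0.2228 0.0748]
(0.497, 0.223) 0.08 15 [0.5011 0.222  0.0841]
(0.497, 0.223) 0.09 23 [0.4985 0.222  0.0948]
top 0.09886123887534548
(0.5
[... 1203 characters left out ...]

top 0.16041720467049722
(0.497, 0.223) 0.05 7 [0.4947 0.2244 0.0567]
(0.497, 0.223) 0.06 15 [0.4955 0.223  0.0651]
(0.497, 0.223) 0.07 14 [0.4953 0.2227 0.0751]
(0.497, 0.223) 0.08 14 [0.4954 0.2232 0.0856]
(0.497, 0.223) 0.09 20 [0.4969 0.2215 0.0953]
top 0.09893990250278852
(0.545, 0.213) 0.05 3 [0.5453 0.2101 0.0577]
(0.545, 0.213) 0.06 8 [0.543  0.212  0.0649]
(0.545, 0.213) 0.07 6 [0.5415 0.2118 0.0757]
(0.545, 0.213) 0.08 21 [0.5431 0.213  0.084 ]
(0.545, 0.213) 0.09 14 [0.5421 0.213  0.0952]
(0.545, 0.213) 0.1 13 [0.5414 0.213  0.1052]
(0.545, 0.213) 0.11 17 [0.5426 0.2129 0.1146]
(0.545, 0.213) 0.12 20 [0.5436 0.2109 0.1245]
top 0.128178202658875
wrist0 campos [ 0.102 -0.671  0.384]
```

```bash
python3 - <<'E'
from h import *
from plant import r
print(toolshift(r.get_state(),[.508,-.108,.16],-94.6))
E
```

```text
(array([-0.4639,  0.4411,  0.0262]), np.float64(-1.2338))
```

Call:
servo_tool(
  grip=[-1,-1,-1,-1,-1,-1,-1,-1,-1,-1],
  translation=[
    [-0.04,0.038,0],
    [-0.08,0.076,0],
    [-0.12,0.114,0.002],
    [-0.16,0.152,0.004],
    [-0.2,0.19,0.006],
    [-0.24,0.228,0.01],
    [-0.28,0.266,0.014],
    [-0.32,0.304,0.018],
    [-0.36,0.342,0.022],
    [-0.4,0.38,0.026],
  ],
  turn=[-0.123,-0.246,-0.369,-0.492,-0.615,-0.738,-0.861,-0.984,-1.107,-1.234],
)

```text
time_s: 0.98
tcp_pos: [0.391, -0.2971, 0.1703]
eef_rot: [-180.0, -0.0, -94.4]
contact_force: [0.5, -0.4, 0.0]
gripper_width: 0.0877
```

```bash
python3 - <<'E'
from h import *
from plant import r
s=r.get_state();print(s['time_s'],toolshift(s,[.508,-.108,.16],-94.6),s['tcp_pos'],s['eef_rot'])
E
```

```text
0.9833 (array([-0.1974, -0.1023,  0.0103]), np.float64(0.0043)) [ 0.39097776 -0.29705063  0.17033539] [-1.79972048e+02 -1.45679859e-03 -9.43559507e+01]
```

Call:
servo_tool(
  grip=[-1,-1],
  translation=[
    [0,0,0],
    [0,0,0],
  ],
  turn=[0,0],
)

```text
time_s: 1.15
tcp_pos: [0.3916, -0.297, 0.1703]
eef_rot: [-180.0, 0.0, -94.4]
contact_force: [-0.0, 0.1, -0.4]
gripper_width: 0.0878
```

```bash
python3 - <<'E'
from h import *
from plant import r
s=r.get_state();print(s['time_s'],toolshift(s,[.508,-.108,.16],-94.6),s['tcp_pos'],s['eef_rot'])
E
```

```text
1.15 (array([-0.1974, -0.1015,  0.0103]), np.float64(0.0029)) [ 0.39156278 -0.29698139  0.17027964] [-1.79998711e+02  6.27647338e-03 -9.44323126e+01]
```

Call:
servo_tool(
  grip=[-1,-1,-1,-1,-1,-1,-1,-1],
  translation=[
    [-0.198,-0.102,0.01],
    [-0.198,-0.102,0.01],
    [-0.198,-0.102,0.01],
    [-0.198,-0.102,0.01],
    [-0.198,-0.102,0.01],
    [-0.198,-0.102,0.01],
    [-0.198,-0.102,0.01],
    [-0.198,-0.102,0.01],
  ],
  turn=[0.003,0.003,0.003,0.003,0.003,0.003,0.003,0.003],
)

```text
time_s: 1.82
tcp_pos: [0.5082, -0.1103, 0.1598]
eef_rot: [179.9, -0.0, -94.9]
contact_force: [-0.3, -0.7, 1.4]
gripper_width: 0.0876
```

```bash
cat > snap.py <<'E'
import sys,numpy as np,cv2
from plant import r,capture,calibration
def snap(n,name):
    c=calibration(n);p,d=capture(n);cv2.imwrite(f"pics/{name}.png",p)
    np.savez(f"pics/{name}.npz",p=p,d=d,**{k:np.array(v) for k,v in c.items()})
    return p,d,c
E
python3 - <<'E'
from h import *
from snap import *
p,d,c=snap("wrist","w1");W=cloud(d,c)
m=(d>0)&(W[...,2]>.058)&(W[...,2]<.08)&(W[...,0]>.42)&(W[...,0]<.6)&(W[...,1]<.03)&(W[...,1]>-.26)
P=W[m][:,:2]
x,e=fit(P,[.516,-.1175,1.417,.15]);print(x,e,m.sum(),np.degrees(x[2]));print([q.round(3).tolist() for q in model(x)])
s=r.get_state();print(s['time_s'],s['tcp_pos'],s['eef_rot'])
E
```

```text
[ 0.51690565 -0.11685038  1.41826876  0.14332187] 0.0011856151634840005 3029 81.26081420492619
[[[0.504, -0.221], [0.526, -0.224], [0.558, -0.017], [0.536, -0.014]], [[0.497, -0.221], [0.475, -0.22], [0.477, -0.01], [0.499, -0.011]], [[0.534, -0.006]], [[0.502, -0.003]], [[0.5, -0.228]]]
1.8667 [ 0.50780666 -0.11087734  0.1599885 ] [ 1.79943162e+02 -1.42572210e-02 -9.49419534e+01]
```

View pics/w1.png

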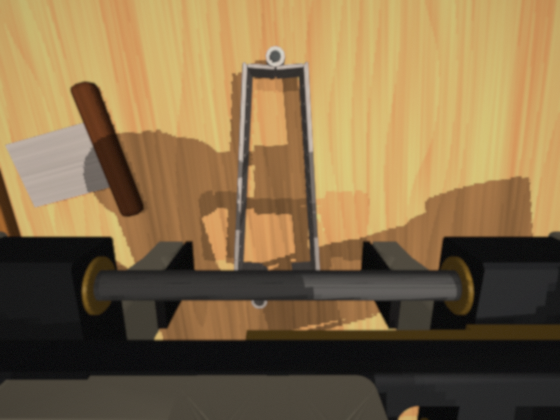

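Call:
servo_tool(
  grip=[-1,-1,-1,-1,-1,-1],
  translation=[
    [0,-0.001,0.035],
    [0,-0.001,0.07],
    [0,-0.001,0.1],
    [0,-0.001,0.125],
    [0,-0.001,0.14],
    [0,-0.001,0.145],
  ],
  turn=[0,0,0,0,0,0],
)

```text
time_s: 2.37
tcp_pos: [0.5066, -0.112, 0.0129]
eef_rot: [179.7, -0.0, -95.1]
contact_force: [-1.2, -0.5, -0.0]
gripper_width: 0.0875
```

Call:
servo_tool(
  grip=[-0.8,-0.7,-0.6,-0.5,-0.4,-0.3,-0.2,-0.1,0.1,0.3],
  translation=[
    [0,0,0],
    [0,0,0],
    [0,0,0],
    [0,0,0],
    [0,0,0],
    [0,0,0],
    [0,0,0],
    [0,0,0],
    [0,0,0],
    [0,0,0],
  ],
  turn=[0,0,0,0,0,0,0,0,0,0],
  newtons=25,
)

```text
time_s: 3.2
tcp_pos: [0.5108, -0.1099, 0.0166]
eef_rot: [-179.8, 0.0, -94.8]
contact_force: [-0.7, 0.3, 6.4]
gripper_width: 0.0499
```

Call:
servo_tool(
  grip=[0.3,0.3,0.3,0.3],
  translation=[
    [0,0,0],
    [0,0,0],
    [0,0,0],
    [0,0,0],
  ],
  turn=[0,0,0,0],
  newtons=40,
)

```text
time_s: 3.53
tcp_pos: [0.5108, -0.1099, 0.0166]
eef_rot: [-179.8, 0.0, -94.8]
contact_force: [0.5, 0.5, 7.3]
gripper_width: 0.0494
```

```bash
python3 - <<'E'
from h import *
from snap import *
for n in("scene","side"):
    p,d,c=snap(n,n+"2");W=cloud(d,c)
    m=(d>0)&(W[...,2]>.058)&(W[...,2]<.08)&(W[...,0]>.42)&(W[...,0]<.6)&(W[...,1]<.03)&(W[...,1]>-.26)&~((W[...,1]>-.14)&(W[...,1]<-.08))
    x,e=fit(W[m][:,:2],[.508,-.1175,1.48,.02]);print(x,e,m.sum(),np.degrees(x[2]))
s=r.get_state();print(s['time_s'],s['tcp_pos'],s['eef_rot'],s['gripper_width'])
a=cv2.resize(cv2.imread("pics/scene2.png")[170:290,180:330],(600,480),interpolation=cv2.INTER_CUBIC)
cv2.imwrite("pics/z2.png",a)
E
```

```text
[ 0.50928564 -0.11849219  1.49847823 -0.01143739] 0.0007626331903761028 276 85.8564780826657
[ 0.50743609 -0.12028659  1.49819942 -0.01175067] 0.0009963948810088202 225 85.84050375958624
3.6333 [ 0.5109054  -0.1098769   0.01662404] [-1.79826119e+02  1.16080374e-02 -9.48159055e+01] 0.04940531260569211
```

View pics/z2.png

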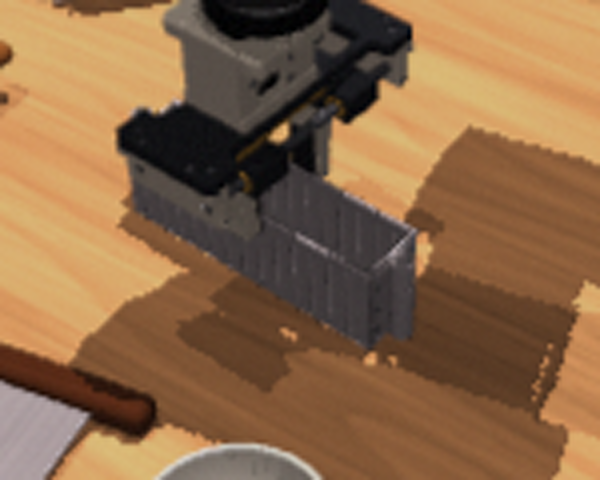

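Call:
servo_tool(
  grip=[-0.2,-0.3,-0.4,-0.5,-0.6,-0.6,-0.6,-0.6,-0.6,-0.6],
  translation=[
    [0,0,0],
    [0,0,0],
    [0,0,0],
    [0,0,0],
    [0,0,0],
    [0,0,-0.02],
    [0,0,-0.06],
    [0,0,-0.1],
    [0,0,-0.14],
    [0,0,-0.18],
  ],
  turn=[0,0,0,0,0,0,0,0,0,0],
)

```text
time_s: 4.47
tcp_pos: [0.5087, -0.1101, 0.1972]
eef_rot: [180.0, -0.0, -94.9]
contact_force: [2.0, 0.2, -0.8]
gripper_width: 0.0702
```

```bash
python3 - <<'E'
from h import *
from plant import r
s=r.get_state();print(s['time_s'],s['tcp_pos'],s['eef_rot'],s['gripper_width'],s['joints'])
print(toolshift(s,[.545,.2125,.19],-11.5),toolshift(s,[.545,.2125,.19],168.5))
E
```

```text
4.4667 [ 0.50872909 -0.11012695  0.19718997] [ 1.79981705e+02 -1.39068365e-03 -9.48701962e+01] 0.07020462523137186 [ 9.40474627e+00  5.53007016e+00 -1.76870082e+01 -3.44169062e-03
 -6.68009949e+01 -1.42735864e+01]
(array([-0.3245, -0.0087,  0.0072]), np.float64(-1.4551)) (array([-0.3245, -0.0087,  0.0072]), np.float64(1.6865))
```

Call:
servo_tool(
  grip=[-0.4,-0.3,-0.3,-0.3,-0.3,-0.3,-0.3,-0.3,-0.3,-0.3],
  translation=[
    [-0.033,0,-0.005],
    [-0.066,0.005,-0.01],
    [-0.099,0.01,-0.015],
    [-0.132,0.016,-0.02],
    [-0.165,0.022,-0.025],
    [-0.198,0.028,-0.025],
    [-0.231,0.034,-0.025],
    [-0.264,0.04,-0.025],
    [-0.297,0.046,-0.025],
    [-0.335,0.05,-0.025],
  ],
  turn=[-0.124,-0.248,-0.372,-0.496,-0.62,-0.744,-0.868,-0.992,-1.116,-1.24],
)

```text
time_s: 5.3
tcp_pos: [0.4871, 0.2291, 0.2205]
eef_rot: [-180.0, 0.0, -23.5]
contact_force: [-0.1, -0.5, -0.6]
gripper_width: 0.0569
```

```bash
python3 - <<'E'
from h import *
from plant import r
s=r.get_state();print(s['time_s'],s['tcp_pos'],s['eef_rot'],s['gripper_width'],s['joints'])
print(toolshift(s,[.485,.2245,.222],-11.5))
E
```

```text
5.3 [0.48708729 0.22913766 0.22048846] [-1.79987912e+02  3.46880498e-03 -2.34792742e+01] 0.056914950426275174 [ 4.60611163e+01  6.41783120e+00 -1.35709727e+01 -7.95510672e-03
 -7.00010831e+01  2.04623291e+01]
(array([-0.0001,  0.0051, -0.0015]), np.float64(-0.2091))
```

Call:
servo_tool(
  grip=[-0.3,-0.3,-0.3],
  translation=[
    [0,0.005,0],
    [0,0.005,0],
    [0,0.005,0],
  ],
  turn=[-0.1,-0.209,-0.209],
)

```text
time_s: 5.55
tcp_pos: [0.4855, 0.224, 0.2199]
eef_rot: [180.0, 0.0, -11.5]
contact_force: [0.6, -0.2, -0.5]
gripper_width: 0.0571
```

```bash
python3 - <<'E'
from h import *
from snap import *
for n in("scene","side"):
    p,d,c=snap(n,n+"3");W=cloud(d,c)
    m=(d>0)&(W[...,2]>.058)&(W[...,2]<.08)&(W[...,0]>.42)&(W[...,0]<.6)&(W[...,1]<.03)&(W[...,1]>-.26)
    x,e=fit(W[m][:,:2],[.508,-.1175,1.48,.02]);print(n,x,e,m.sum(),np.degrees(x[2]),model(x)[2],model(x)[3])
p,d,c=snap("wrist","w3");W=cloud(d,c);s=r.get_state();print(s['time_s'],s['tcp_pos'],s['eef_rot'])
m=(d>0)&(W[...,2]>.055)&(W[...,2]<.2)
w=W[m]
for q in [(.545,.2125)]:
        k=w[np.hypot(w[:,0]-q[0],w[:,1]-q[1])<.02]
        for lo in np.arange(.05,.16,.01):
            t=k[(k[:,2]>=lo)&(k[:,2]<lo+.01)]
            if len(t)>2:print(q,round(lo,3),len(t),t.mean(0).round(4),t.min(0).round(4),t.max(0).round(4))
a=cv2.resize(cv2.imread("pics/scene3.png")[170:290,180:330],(600,480),interpolation=cv2.INTER_CUBIC)
cv2.imwrite("pics/z3.png",a)
E
```

```text
scene [ 0.50895972 -0.1177341   1.49805035 -0.01414699] 0.0009339083459463608 683 85.83196278652758 [[ 0.51713642 -0.00553164]] [[ 0.52030933 -0.00578544]]
side [ 0.5075005  -0.11943858  1.49756276 -0.01216822] 0.0010372319437870427 499 85.80402567090375 [[ 0.51573192 -0.00724012]] [[ 0.51846114 -0.00745705]]
5.7 [0.48591094 0.22318362 0.22020879] [ 1.79993729e+02  6.60918047e-03 -1.20764886e+01]
(0.545, 0.2125) 0.07 22 [0.5474 0.21   0.0796] [0.5395 0.2034 0.0783] [0.5541 0.2188 0.08  ]
(0.545, 0.2125) 0.08 48 [0.5472 0.211  0.0808] [0.539  0.2036 0.0801] [0.5537 0.2186 0.0821]
(0.545, 0.2125) 0.12 124 [0.5472 0.2109 0.1252] [0.5419 0.2058 0.1228] [0.5524 0.216  0.1269]
```

View pics/z3.png

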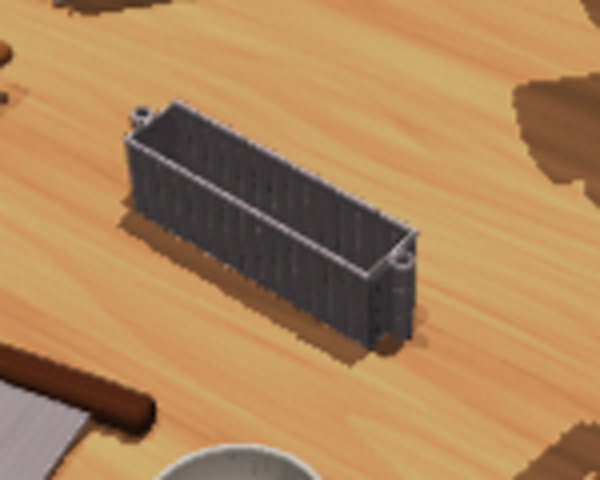

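View pics/w3.png

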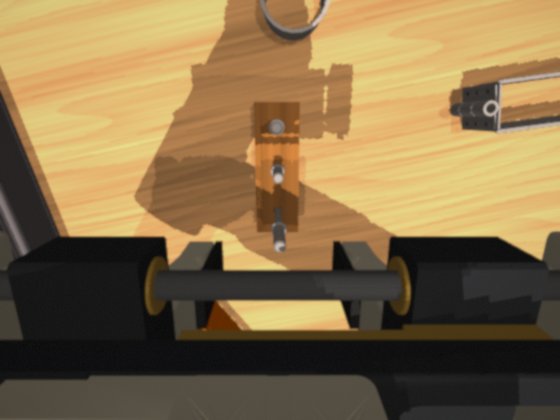

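```bash
python3 - <<'E'
from h import *
p,d,c=load("w3");W=cloud(d,c)
m=(d>0)&(W[...,2]>.062)&(W[...,2]<.08)&(np.hypot(W[...,0]-.517,W[...,1]+.006)<.02)
vv,uu=np.nonzero(m);print(len(vv))
w=W[m];print(np.c_[uu,vv,w.round(4)][::6])
a=p[85:130,450:530];cv2.imwrite("pics/ze.png",cv2.resize(a,(800,450),interpolation=cv2.INTER_CUBIC))
b=p[160:190,260:300];cv2.imwrite("pics/zp.png",cv2.resize(b,(800,600),interpolation=cv2.INTER_CUBIC))
def ray(u,v,z):
    V=c['view'];o=-V[:3,:3].T@V[:3,3];q=V[:3,:3].T@np.array([(u-c['cx'])/c['fx'],-(v-c['cy'])/c['fy'],-1]);return o+q*(z-o[2])/q[2]
print(ray(490.5,107,.07),ray(278,171,.126))
print(proj(np.array([[.518,-.0062,.07],[.545,.2125,.126],[.545,.2125,.012]]),c))
E
```

```text
448
[[ 4.950e+02  9.000e+01  5.350e-01 -1.340e-02  6.650e-02]
 [ 4.970e+02  9.100e+01  5.336e-01 -1.520e-02  6.670e-02]
 [ 4.950e+02  9.200e+01  5.330e-01 -1.440e-02  6.490e-02]
 [ 5.010e+02  9.200e+01  5.320e-01 -1.740e-02  6.950e-02]
 [ 4.990e+02  9.300e+01  5.314e-01 -1.570e-02  6.890e-02]
 [ 4.960e+02  9.400e+01  5.309e-01 -1.420e-02  6.660e-02]
 [ 4.940e+02  9.500e+01  5.301e-01 -1.400e-02  6.360e-02]
 [ 5.000e+02  9.500e+01  5.294e-01 -1.570e-02  7.050e-02]
 [ 4.980e+02  9.600e+01  5.285e-01 -1.590e-02  6.700e-02]
 [ 4.960e+02  9.700e+01  5.279e-01 -1.420e-02  6.640e-02]
 [ 4.930e+02  9.800e+01  5.274e-01 -1.290e-02  6.370e-02]
 [ 4.990e+02  9.800e+01  5.265e-01 -1.550e-02  6.900e-02]
 [ 4.970e+02  9.900e+01  5.257e-01 -1.590e-02  6.520e-02]
 [ 4.890e+02  1.000e+02  5.265e-01 -7.300e-03  6.610e-02]
 [ 4.950e+02  1.000e+02  5.251e-01 -1.350e-02  6.580e-02]
 [ 4.840e+02  1.010e+02  5.263e-01 -4.400e-03  6.250e-02]
 [ 4.900e+02  1.010e+02  5.256e-01 -6.000e-03  6.970e-02]
 [ 4.960e+02  1.010e+02  5.239e-01 -1.490e-02  6.510e-02]
 [ 4.840e+02  1.020e+02  5.254e-01 -3.100e-03  6.460
[... 2715 characters left out ...]
e-02  6.830e-02]
 [ 4.950e+02  1.200e+02  5.049e-01 -1.310e-02  6.520e-02]
 [ 4.930e+02  1.210e+02  5.043e-01 -1.110e-02  6.510e-02]
 [ 4.990e+02  1.210e+02  5.038e-01 -1.400e-02  7.010e-02]
 [ 4.980e+02  1.220e+02  5.031e-01 -1.260e-02  7.080e-02]
 [ 4.970e+02  1.230e+02  5.018e-01 -1.360e-02  6.750e-02]
 [ 4.950e+02  1.240e+02  5.008e-01 -1.290e-02  6.530e-02]
 [ 4.930e+02  1.250e+02  5.000e-01 -1.180e-02  6.370e-02]
 [ 4.990e+02  1.250e+02  4.995e-01 -1.460e-02  6.900e-02]
 [ 4.980e+02  1.260e+02  4.987e-01 -1.350e-02  6.920e-02]]
[ 0.51957307 -0.00610975  0.07      ] [0.50950314 0.21758554 0.126     ]
[[490.65287079 108.55628444]
 [275.18951285 130.18387585]
 [275.81027831 126.61518176]]
```

View pics/ze.png

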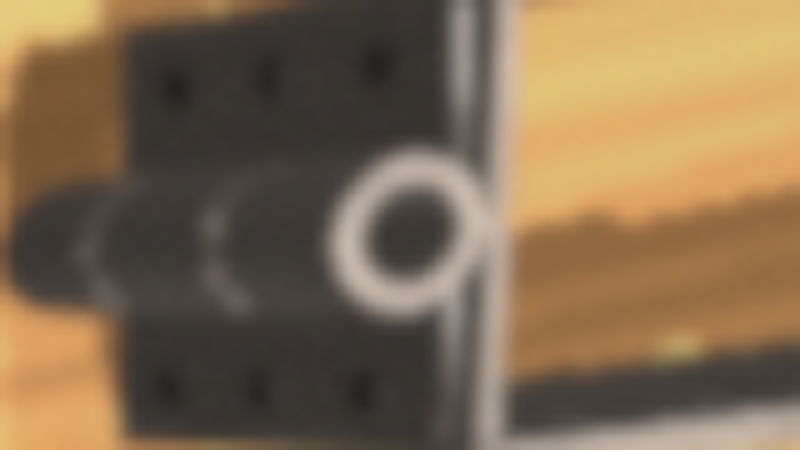

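View pics/zp.png

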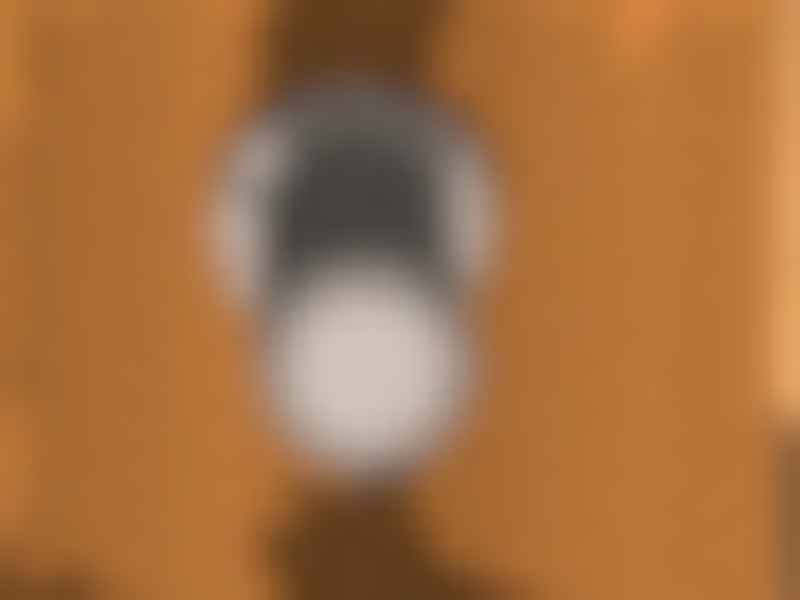

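```bash
python3 - <<'E'
from h import *
from plant import r
s=r.get_state();print(s['time_s'],s['tcp_pos'],s['eef_rot'],toolshift(s,[.546,.2108,.0895],-11.5))
s['eef_rot'][2]=-11.6;s['tcp_pos'][:]=[.4857,.2237,.22];print(toolshift(s,[.546,.2108,.0895],-11.5))
E
```

```text
5.7 [0.48591094 0.22318362 0.22020879] [ 1.79993729e+02  6.60918047e-03 -1.20764886e+01] (array([ 0.0614, -0.0005,  0.1307]), np.float64(-0.0101))
(array([0.0617, 0.0005, 0.1305]), np.float64(-0.0017))
```

Call:
servo_tool(
  grip=[-0.3,-0.3,-0.3,-0.3,-0.3],
  translation=[
    [0.03,0,0],
    [0.0615,0,0.005],
    [0.0615,0,0.04],
    [0.0615,0,0.07],
    [0.0615,0,0.07],
  ],
  turn=[0,0,0,0,0],
)

```text
time_s: 6.12
tcp_pos: [0.543, 0.208, 0.1441]
eef_rot: [179.6, 0.4, -12.2]
contact_force: [-1.7, -1.4, -0.3]
gripper_width: 0.0572
```

```bash
python3 - <<'E'
from h import *
from snap import *
s=r.get_state();print(s['tcp_pos'],s['eef_rot'],s['joints'])
for n in("scene","side"):
    p,d,c=snap(n,n+"4")
    u,v=proj(np.array([.546,.211,.13]),c).astype(int)
    cv2.imwrite(f"pics/z4{n}.png",cv2.resize(p[v-55:v+55,u-60:u+60],(600,550),interpolation=cv2.INTER_CUBIC))
E
```

```text
[0.54298771 0.20803336 0.1440772 ] [179.6385622    0.43705606 -12.16993496] [ 40.12795802  14.01005697 -14.3747376   -0.1410693  -62.16853151
  37.76994935]
```

View pics/z4scene.png

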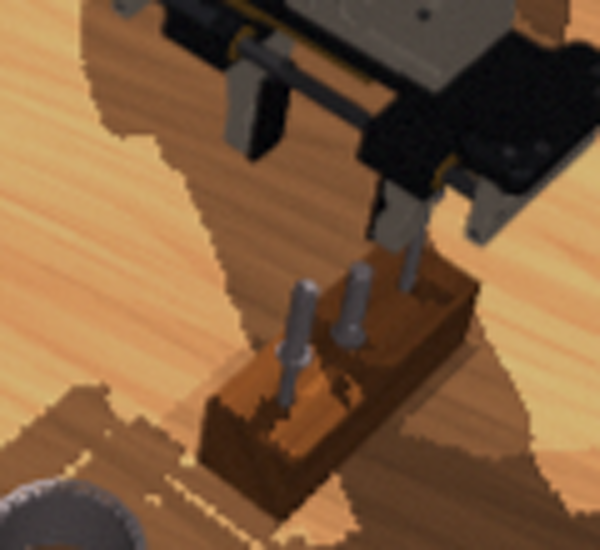

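View pics/z4side.png

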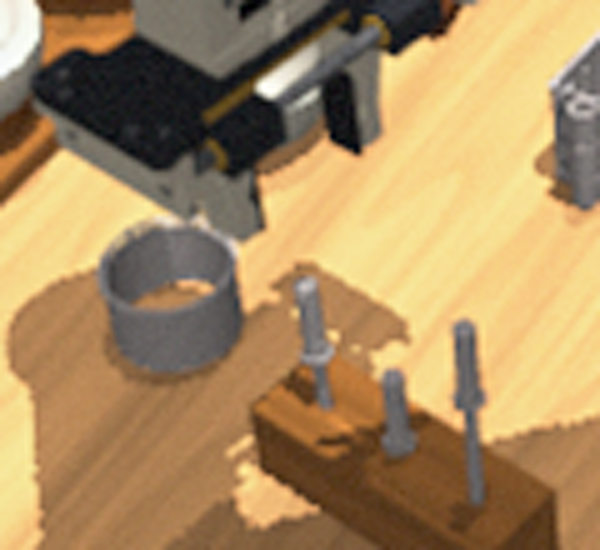

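```bash
python3 - <<'E'
from h import *
from plant import r
s=r.get_state();t=np.array(s['tcp_pos'])
for n in("scene","side"):
    p,d,c=load(n+"4")
    u,v=proj(np.array([.546,.211,.13]),c).astype(int)
    f=lambda P:((proj(np.array(P),c)-[u-60,v-55])*5).round(0)
    y=np.radians(-11.6);j=np.array([np.sin(y),-np.cos(y),0])
    print(n,f(t),f(t+j*.0286),f(t-j*.0286),f([.546,.211,.126]),f([.546,.211,.144]))
E
```

```text
scene [308. 247.] [254. 212.] [363. 284.] [303. 285.] [308. 258.]
side [299. 242.] [343. 207.] [254. 279.] [304. 282.] [299. 254.]
```

```bash
python3 - <<'E'
from h import *
from snap import *
s=r.get_state();print(s['time_s'],s['tcp_pos'],s['eef_rot'],s['joints'],s['qd'])
for n in("scene","side","scene","side"):
    p,d,c=snap(n,n+"5");W=cloud(d,c)
    m=(d>0)&(W[...,2]>.13)&(np.hypot(W[...,0]-.545,W[...,1]-.21)<.08)
    w=W[m];w=w[np.argsort(w[:,2])];print(n,w[:60:10].round(3))
s=r.get_state();print(s['time_s'],s['tcp_pos'],s['eef_rot'],s['joints'])
E
```

```text
6.2167 [0.54602397 0.20983435 0.15021986] [ 1.79878139e+02  5.25808313e-02 -1.19720699e+01] [ 4.01872940e+01  1.37416126e+01 -1.39487463e+01  3.74881047e-02
 -6.24381388e+01  3.78233087e+01] [ 0.51785894 -2.12959705  2.68962608  0.88925404 -0.3547228   0.52524141]
scene [[0.54  0.181 0.191]
 [0.548 0.171 0.194]
 [0.563 0.245 0.196]
 [0.549 0.174 0.197]
 [0.538 0.182 0.199]
 [0.548 0.17  0.2  ]]
side [[0.545 0.238 0.192]
 [0.529 0.176 0.195]
 [0.528 0.174 0.196]
 [0.547 0.249 0.198]
 [0.532 0.184 0.2  ]
 [0.543 0.247 0.201]]
scene [[0.546 0.182 0.193]
 [0.551 0.254 0.196]
 [0.548 0.18  0.197]
 [0.548 0.168 0.199]
 [0.565 0.249 0.2  ]
 [0.545 0.182 0.201]]
side [[0.545 0.238 0.192]
 [0.533 0.183 0.196]
 [0.555 0.253 0.198]
 [0.529 0.175 0.2  ]
 [0.535 0.183 0.201]
 [0.558 0.251 0.202]]
6.4167 [0.54717044 0.21154392 0.1526998 ] [-1.79851777e+02 -1.51777330e-01 -1.18528789e+01] [ 4.02423913e+01  1.35705881e+01 -1.38313558e+01  3.23845936e-02
 -6.23878627e+01  3.78899691e+01]
```

```bash
python3 - <<'E'
from h import *
from snap import *
s=r.get_state();t=np.array(s['tcp_pos']);y=np.radians(s['eef_rot'][2]);j=np.array([np.sin(y),-np.cos(y),0]);x=np.array([np.cos(y),np.sin(y),0])
p,d,c=snap("wrist","w5")
for h in(0,.02,.04,.06):
  for sg in(-1,1):
    print(h,sg,proj(t+sg*j*s['gripper_width']/2+[0,0,h],c).round(0),proj(t+x*.0095+sg*j*s['gripper_width']/2+[0,0,h],c).round(0))
W=cloud(d,c)
for u,v in[(190,250),(205,250),(350,250),(362,250),(200,300),(275,285)]:print(u,v,d[v,u],W[v,u]-t)
E
```

```text
0 -1 [233. 232.] [233. 218.]
0 1 [321. 232.] [322. 218.]
0.02 -1 [229. 244.] [228. 228.]
0.02 1 [326. 244.] [326. 228.]
0.04 -1 [223. 258.] [222. 241.]
0.04 1 [331. 258.] [332. 241.]
0.06 -1 [216. 275.] [215. 257.]
0.06 1 [338. 276.] [339. 257.]
190 250 0.15377128 [0.01865663 0.03786697 0.05470374]
205 250 0.15207458 [0.01776716 0.03044055 0.05625909]
350 250 0.15304574 [ 0.0034212  -0.03582134  0.05514025]
362 250 0.15135546 [ 0.00299422 -0.04104037  0.05669677]
200 300 0.08541103 [0.02798272 0.01431809 0.12167297]
275 285 0.08280314 [ 0.02889739 -0.00596155  0.12293874]
```

View pics/w5.png

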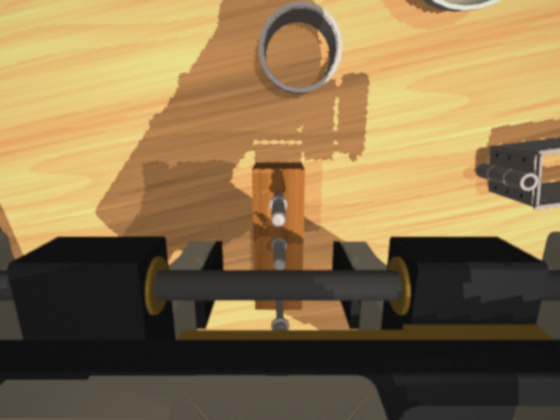

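View pics/scene5.png

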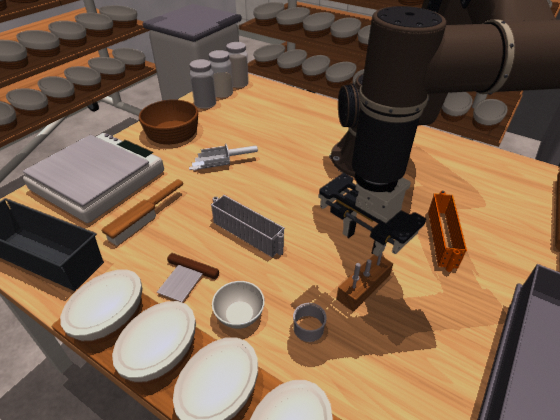

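```bash
python3 - <<'E'
from h import *
for n,t,lo in(("scene0",(.171,-.652,.187),.15),("scene2",(.511,-.11,.0166),.0),("side2",(.511,-.11,.0166),.0),("scene3",(.4857,.2237,.22),.165),("side3",(.4857,.2237,.22),.165)):
    p,d,c=load(n);W=cloud(d,c);t=np.array(t)
    m=(d>0)&(W[...,2]>lo)&(np.hypot(W[...,0]-t[0],W[...,1]-t[1])<.09)
    w=W[m];hist=np.histogram(w[:,2],bins=np.arange(lo,lo+.14,.01));print(n,hist[0],hist[1][0])
    w=w[np.argsort(w[:,2])];
    if '2' not in n: print(w[:40:8].round(3))
E
```

```text
scene0 [ 0  0  0  0  0  0  0 12 36 49 42 51 49 25] 0.15
[[ 0.161 -0.601  0.225]
 [ 0.194 -0.705  0.229]
 [ 0.185 -0.695  0.232]
 [ 0.152 -0.598  0.233]
 [ 0.167 -0.597  0.235]]
scene2 [760 185 206 171 143 153 168 107  40  38  26   8  80 202] 0.0
side2 [664 119 134 120 119 122 144  98  50  49  34   9  50 169] 0.0
scene3 [ 0  0  0  0  0  0  0  0  0 21 89 92 95 99] 0.165
[[0.485 0.186 0.261]
 [0.5   0.252 0.264]
 [0.503 0.259 0.265]
 [0.502 0.256 0.266]
 [0.497 0.267 0.267]]
side3 [ 0  0  0  0  0  0  0  0  0 24 86 90 89 67] 0.165
[[0.484 0.255 0.26 ]
 [0.477 0.194 0.263]
 [0.466 0.184 0.264]
 [0.496 0.264 0.265]
 [0.501 0.264 0.266]]
```

```bash
python3 - <<'E'
from h import *
for n in("scene2","side2"):
    p,d,c=load(n);W=cloud(d,c)
    # in tool frame: jaw offset & along, finger back faces ~ |jaw|>27mm, |along|<15mm
    y=np.radians(-94.8);j=np.array([np.sin(y),-np.cos(y)]);x=np.array([np.cos(y),np.sin(y)])
    q=W[...,:2]-[.5095,-.11];a=q@x;b=q@j
    m=(d>0)&(abs(a)<.012)&(abs(b)>.029)&(abs(b)<.07)&(W[...,2]>.008)
    w=np.c_[a[m],b[m],W[m][:,2]];w=w[np.argsort(w[:,2])];print(n,len(w),w[:60:5].round(3))
a=cv2.imread("pics/side2.png");cv2.imwrite("pics/z2s.png",cv2.resize(a[160:270,230:340],(600,600),interpolation=cv2.INTER_CUBIC))
E
```

```text
scene2 1386 [[ 0.005 -0.04   0.061]
 [-0.006 -0.04   0.064]
 [-0.011  0.038  0.066]
 [-0.01  -0.029  0.069]
 [-0.01  -0.036  0.071]
 [-0.01  -0.039  0.073]
 [-0.011  0.034  0.076]
 [-0.012 -0.041  0.079]
 [-0.01  -0.031  0.081]
 [-0.006 -0.042  0.083]
 [-0.01   0.035  0.085]
 [-0.011  0.038  0.087]]
side2 461 [[-0.009  0.029  0.059]
 [-0.01   0.039  0.061]
 [-0.009  0.039  0.064]
 [-0.006  0.04   0.066]
 [ 0.005  0.037  0.068]
 [-0.005  0.04   0.069]
 [-0.003  0.039  0.07 ]
 [-0.008 -0.03   0.071]
 [-0.008  0.032  0.074]
 [-0.007  0.037  0.075]
 [ 0.008  0.042  0.077]
 [-0.008 -0.033  0.081]]
```

View pics/z2s.png

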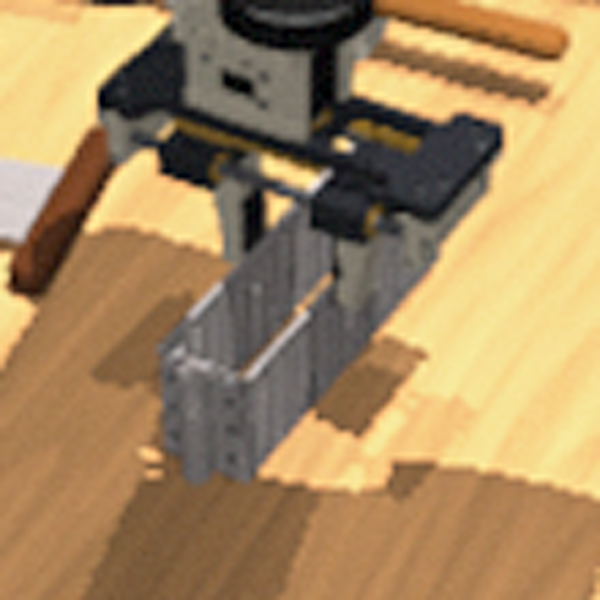

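The fixed views put the fingertips about 40 mm above the reported TCP. I check the finger geometry in the tool frame before trusting either one.

```bash
python3 - <<'E'
from h import *
for n,t,yw in(("scene3",(.4857,.2237,.22),-11.6),("side3",(.4857,.2237,.22),-11.6),("scene5",(.5465,.2105,.1515),-11.8),("side5",(.5465,.2105,.1515),-11.8),("scene0",(.1713,-.6523,.187),-165.3)):
    p,d,c=load(n);W=cloud(d,c);y=np.radians(yw);j=np.array([np.sin(y),-np.cos(y)]);x=np.array([np.cos(y),np.sin(y)])
    q=W-np.array(t);a=q[...,:2]@x;b=q[...,:2]@j;h=q[...,2]
    for lo,hi in((.0,.036),(.036,.042),(.042,.055),(.055,.07),(.07,.085),(.085,.1),(.1,.11),(.11,.12)):
        o=[]
        for s in(-1,1):
            m=(d>0)&(h>lo)&(h<hi)&(abs(a)<.05)&(b*s>.015)&(b*s<.11)
            if m.sum()>3:o.append([m.sum(),*np.percentile(a[m],[5,95]).round(4),*np.percentile(b[m],[5,95]).round(4)])
        print(n,lo,o)
E
```

```text
scene3 0.0 []
scene3 0.036 []
scene3 0.042 [[np.int64(50), np.float64(-0.0086), np.float64(0.0111), np.float64(-0.0445), np.float64(-0.0295)], [np.int64(56), np.float64(-0.0084), np.float64(0.0113), np.float64(0.0283), np.float64(0.0431)]]
scene3 0.055 [[np.int64(65), np.float64(-0.0073), np.float64(0.0108), np.float64(-0.0455), np.float64(-0.03)], [np.int64(71), np.float64(-0.0082), np.float64(0.0106), np.float64(0.0282), np.float64(0.0432)]]
scene3 0.07 [[np.int64(68), np.float64(-0.0017), np.float64(0.0111), np.float64(-0.0476), np.float64(-0.0298)], [np.int64(82), np.float64(-0.0082), np.float64(0.0105), np.float64(0.0281), np.float64(0.0457)]]
scene3 0.085 [[np.int64(10), np.float64(0.0086), np.float64(0.0106), np.float64(-0.0479), np.float64(-0.033)], [np.int64(57), np.float64(-0.0047), np.float64(0.0111), np.float64(0.0296), np.float64(0.0442)]]
scene3 0.1 [[np.int64(31), np.float64(-0.0329), np.float64(0.037), np.float64(-0.0887), np.float64(-0.0617)], [np.int64(35), np.float64(-0.0111), np.float64(0.0368), np.float64(0.0319), np.float64(0.0842)]]
scene3 0.11 [[np.int64(151),
[... 4587 characters left out ...]
at64(-0.0118), np.float64(0.0086), np.float64(0.0441), np.float64(0.0643)]]
scene0 0.085 [[np.int64(41), np.float64(-0.0122), np.float64(0.007), np.float64(-0.0635), np.float64(-0.0458)], [np.int64(24), np.float64(-0.0134), np.float64(-0.0023), np.float64(0.0458), np.float64(0.0667)]]
scene0 0.1 [[np.int64(16), np.float64(-0.0385), np.float64(0.0138), np.float64(-0.0855), np.float64(-0.0461)], [np.int64(22), np.float64(-0.0375), np.float64(0.0272), np.float64(0.0552), np.float64(0.089)]]
scene0 0.11 [[np.int64(63), np.float64(-0.0405), np.float64(0.0074), np.float64(-0.0834), np.float64(-0.0285)], [np.int64(78), np.float64(-0.0398), np.float64(0.0305), np.float64(0.026), np.float64(0.0898)]]
```

The offset is consistent in every view: x and y are centred, but the real fingertips are 40 mm above the reported TCP, and the body starts at +106 mm. I'll plan with real tip z = TCP z + 0.040.

Call:
servo_tool(
  grip=[-0.3,-0.3,-0.3,-0.3,-0.3,-0.3,-0.3],
  translation=[
    [0,0,0.025],
    [0,0,0.05],
    [0,0,0.07],
    [0,0,0.085],
    [0,0,0.095],
    [0,0,0.101],
    [0,0,0.101],
  ],
  turn=[0,0,0,0,0,0,0],
)

```text
time_s: 7.05
tcp_pos: [0.5459, 0.2108, 0.0489]
eef_rot: [180.0, 0.0, -11.8]
contact_force: [-0.3, 0.6, 0.0]
gripper_width: 0.0571
```

```bash
python3 - <<'E'
from h import *
from snap import *
for n in("scene","side"):
    p,d,c=snap(n,n+"6")
    u,v=proj(np.array([.546,.211,.13]),c).astype(int)
    cv2.imwrite(f"pics/z6{n}.png",cv2.resize(p[v-45:v+45,u-50:u+50],(600,540),interpolation=cv2.INTER_CUBIC))
s=r.get_state();print(s['time_s'],s['tcp_pos'],s['eef_rot'])
E
```

```text
7.15 [0.54674858 0.21122859 0.05027078] [-1.79951173e+02 -5.98052810e-02 -1.18303201e+01]
```

View pics/z6scene.png

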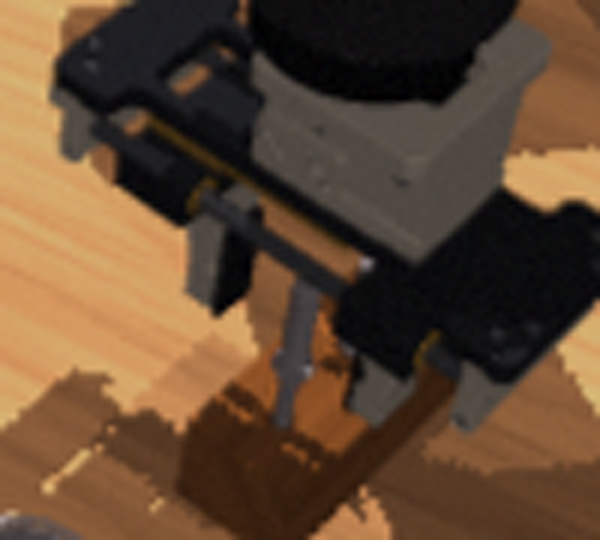

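View pics/z6side.png

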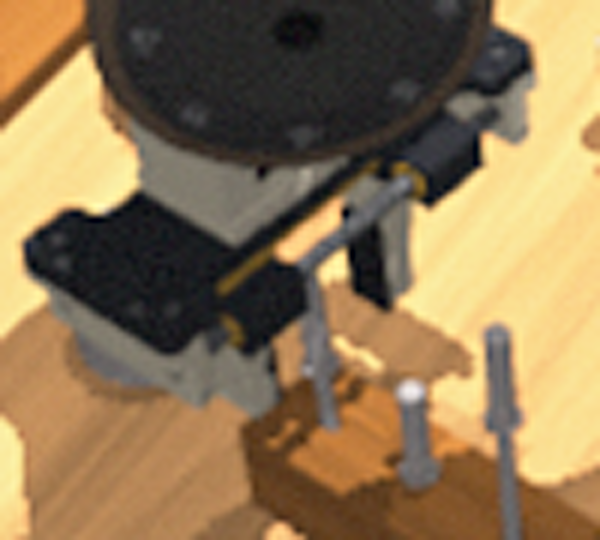

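Call:
servo_tool(
  grip=[-0.1,0.2,0.4,0.6,0.7,0.8,0.9,0.9,0.9,0.9],
  translation=[
    [0,0,0],
    [0,0,0],
    [0,0,0],
    [0,0,0],
    [0,0,0],
    [0,0,0],
    [0,0,0],
    [0,0,0],
    [0,0,0],
    [0,0,0],
  ],
  turn=[0,0,0,0,0,0,0,0,0,0],
  newtons=25,
)

```text
time_s: 7.98
tcp_pos: [0.5461, 0.2109, 0.0493]
eef_rot: [-180.0, 0.0, -11.8]
contact_force: [-0.5, 0.6, 0.3]
gripper_width: 0.0104
```

Call:
servo_tool(
  grip=[0.9,0.9,0.9],
  translation=[
    [0,0,0],
    [0,0,0],
    [0,0,0],
  ],
  turn=[0,0,0],
)

```text
time_s: 8.23
tcp_pos: [0.5461, 0.2109, 0.0493]
eef_rot: [-180.0, -0.0, -11.8]
contact_force: [0.2, 0.4, 0.7]
gripper_width: 0.0104
```

Call:
servo_tool(
  grip=[0.9,0.9,0.9,0.9,0.9,0.9],
  translation=[
    [0,0,-0.015],
    [0,0,-0.035],
    [0,0,-0.06],
    [0,0,-0.09],
    [0,0,-0.115],
    [0,0,-0.12],
  ],
  turn=[0,0,0,0,0,0],
)

```text
time_s: 8.73
tcp_pos: [0.5483, 0.2117, 0.1742]
eef_rot: [-179.8, -0.3, -11.8]
contact_force: [0.9, -0.3, -0.1]
gripper_width: 0.0103
```

```bash
python3 - <<'E'
from h import *
from snap import *
s=r.get_state();print(s['time_s'],s['tcp_pos'],s['eef_rot'],toolshift(s,[.518,-.0062,.1693],-11.8))
for n in("scene","side"):
    p,d,c=snap(n,n+"7")
    u,v=proj(np.array([.546,.211,.17]),c).astype(int)
    cv2.imwrite(f"pics/z7{n}.png",cv2.resize(p[v-45:v+45,u-50:u+50],(600,540),interpolation=cv2.INTER_CUBIC))
E
```

```text
8.7333 [0.54830647 0.21171594 0.17417635] [-179.76099457   -0.29809734  -11.81434789] (array([0.015 , 0.2195, 0.0049]), np.float64(-0.0003))
```

View pics/z7scene.png

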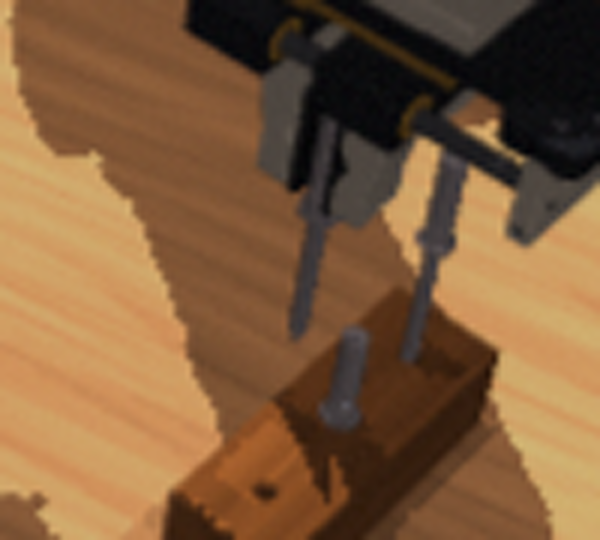

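View pics/z7side.png

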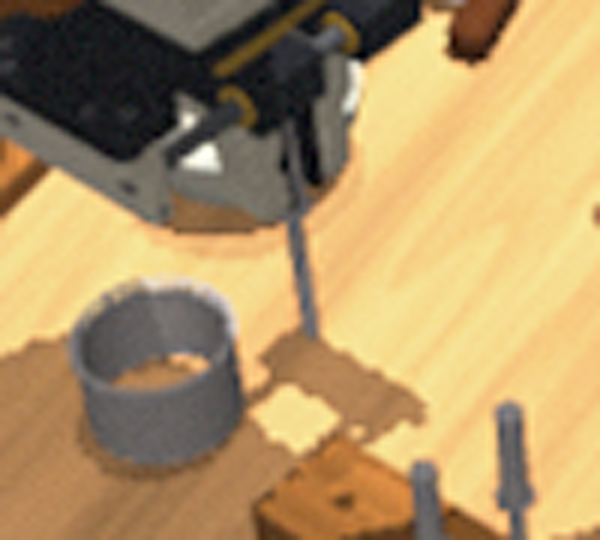

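Call:
servo_tool(
  grip=[0.9,0.9,0.9,0.9,0.9,0.9,0.9,0.9],
  translation=[
    [0.002,0.03,0],
    [0.005,0.065,0],
    [0.008,0.1,0],
    [0.01,0.135,0],
    [0.013,0.17,0],
    [0.015,0.2,0],
    [0.017,0.218,0.01],
    [0.017,0.218,0.03],
  ],
  turn=[0,0,0,0,0,0,0,0],
)

```text
time_s: 9.5
tcp_pos: [0.5178, -0.0089, 0.1396]
eef_rot: [-180.0, -0.1, -12.0]
contact_force: [0.8, -0.0, -0.8]
gripper_width: 0.0106
```

Call:
servo_tool(
  grip=[0.9,0.9,0.9],
  translation=[
    [0,0,0.01],
    [0,0,0.012],
    [0,0,0.012],
  ],
  turn=[0,0,0],
)

```text
time_s: 9.75
tcp_pos: [0.5171, -0.006, 0.1259]
eef_rot: [179.9, 0.2, -11.8]
contact_force: [0.8, 0.4, -0.7]
gripper_width: 0.0101
```

```bash
python3 - <<'E'
from h import *
from snap import *
s=r.get_state();print(s['time_s'],s['tcp_pos'],s['eef_rot'])
for n in("scene","side"):
    p,d,c=snap(n,n+"8")
    u,v=proj(np.array([.518,-.006,.09]),c).astype(int);print(n,u-25,v-25)
    cv2.imwrite(f"pics/z8{n}.png",cv2.resize(p[v-25:v+25,u-25:u+25],(600,600),interpolation=cv2.INTER_CUBIC))
    print(proj(np.array([[.518,-.0062,.07],[.518,-.0062,.09]]),c))
E
```

```text
9.75 [ 0.51711749 -0.00603877  0.12591151] [ 1.79903655e+02  1.54920637e-01 -1.18232029e+01]
scene 255 203
[[279.99580958 234.52389873]
 [280.05920499 228.85197616]]
side 239 197
[[264.95214208 228.3541058 ]
 [264.69023064 222.66027698]]
```

View pics/z8scene.png

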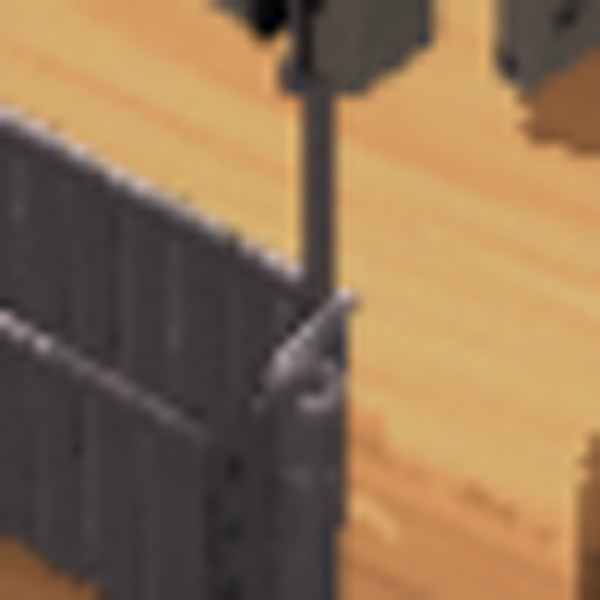

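View pics/z8side.png

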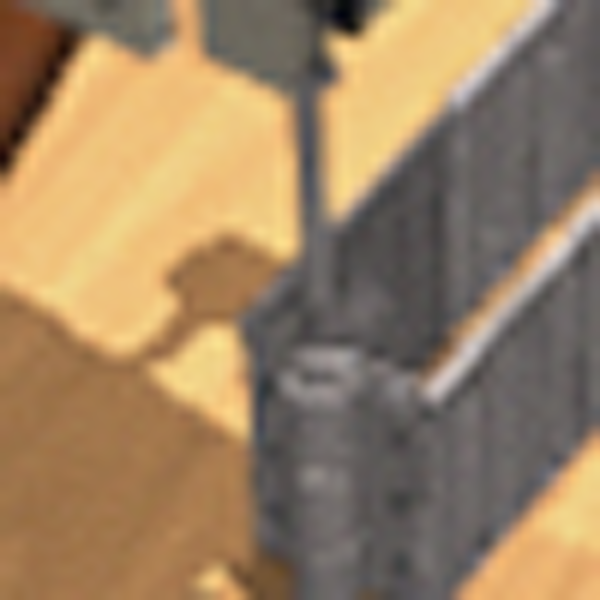

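Call:
servo_tool(
  grip=[0.9,0.9,0.9,0.9,0.9,0.9,0.9],
  translation=[
    [0,0,0.006],
    [0,0,0.012],
    [0,0,0.018],
    [0,0,0.024],
    [0,0,0.03],
    [0,0,0.036],
    [0,0,0.036],
  ],
  turn=[0,0,0,0,0,0,0],
)

```text
time_s: 10.43
tcp_pos: [0.5176, -0.0062, 0.09]
eef_rot: [180.0, 0.1, -11.9]
contact_force: [0.8, -0.7, -1.4]
gripper_width: 0.0106
```

```bash
python3 - <<'E'
from h import *
from snap import *
s=r.get_state();print(s['time_s'],s['tcp_pos'],s['eef_rot'],s['contact_force'])
for n in("scene","side"):
    p,d,c=snap(n,n+"9")
    u,v=proj(np.array([.518,-.006,.09]),c).astype(int)
    cv2.imwrite(f"pics/z9{n}.png",cv2.resize(p[v-25:v+25,u-25:u+25],(500,500),interpolation=cv2.INTER_CUBIC))
E
python3 -c "
import cv2,numpy as np
cv2.imwrite('pics/z9.png',np.hstack([cv2.resize(cv2.imread(f'pics/z9{n}.png'),(400,400)) for n in('scene','side')]))"
```

```text
10.4333 [ 0.5176043  -0.00621342  0.08998684] [ 1.79965448e+02  6.27834463e-02 -1.18564103e+01] [ 0.75645806 -0.74842741 -1.36498981]
```

View pics/z9.png

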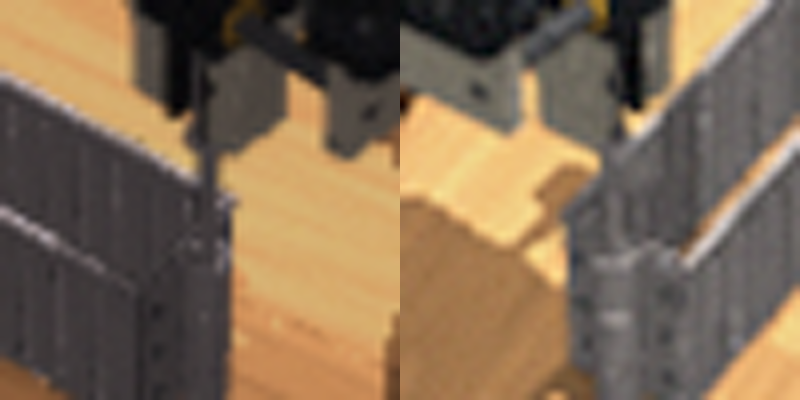

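Call:
servo_tool(
  grip=[0.9,0.9,0.9,0.9,0.9,0.9,0.9],
  translation=[
    [0,0,0.006],
    [0,0,0.012],
    [0,0,0.018],
    [0,0,0.024],
    [0,0,0.03],
    [0,0,0.036],
    [0,0,0.042],
  ],
  turn=[0,0,0,0,0,0,0],
)

```text
time_s: 11.12
tcp_pos: [0.5179, -0.0061, 0.0486]
eef_rot: [180.0, 0.0, -11.8]
contact_force: [-0.7, -0.6, 0.4]
gripper_width: 0.0107
```

Call:
servo_tool(
  grip=[0.9,0.9,0.9,0.9],
  translation=[
    [0,0,0.002],
    [0,0,0.004],
    [0,0,0.006],
    [0,0,0.007],
  ],
  turn=[0,0,0,0],
)

```text
time_s: 11.45
tcp_pos: [0.518, -0.006, 0.0421]
eef_rot: [180.0, 0.0, -11.8]
contact_force: [-0.1, -0.5, -0.9]
gripper_width: 0.011
```

Next I push down in small steps until the force shows the collar is seated.

Call:
servo_tool(
  grip=[0.9,0.9,0.9],
  translation=[
    [0,0,0.001],
    [0,0,0.002],
    [0,0,0.002],
  ],
  turn=[0,0,0],
)

```text
time_s: 11.7
tcp_pos: [0.5182, -0.0061, 0.0412]
eef_rot: [-180.0, -0.0, -11.8]
contact_force: [-3.6, 0.5, 7.7]
gripper_width: 0.0101
```

```bash
python3 - <<'E'
from h import *
from snap import *
s=r.get_state();print(s['time_s'],s['tcp_pos'],s['eef_rot'],s['contact_force'])
for n in("scene","side"):
    p,d,c=snap(n,n+"10")
    u,v=proj(np.array([.518,-.006,.09]),c).astype(int)
    cv2.imwrite(f"pics/za{n}.png",cv2.resize(p[v-25:v+25,u-25:u+25],(400,400),interpolation=cv2.INTER_CUBIC))
cv2.imwrite('pics/za.png',np.hstack([cv2.imread(f'pics/za{n}.png') for n in('scene','side')]))
E
```

```text
11.7 [ 0.51821095 -0.00607456  0.04124197] [-1.79999955e+02 -3.38701151e-02 -1.18258795e+01] [-3.61392608  0.45347403  7.70730809]
```

View pics/za.png

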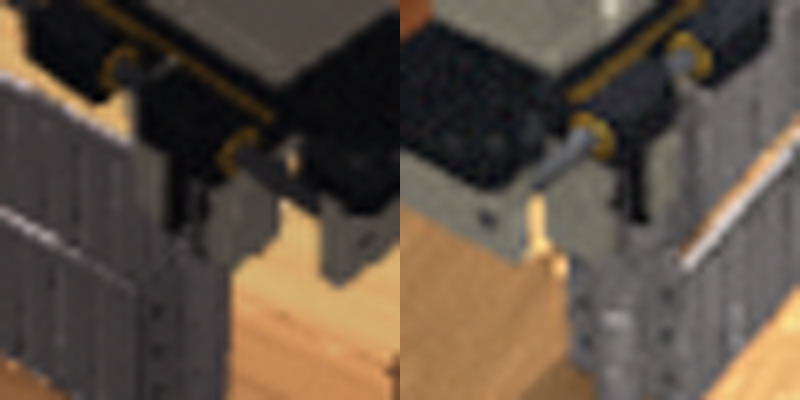

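Call:
servo_tool(
  grip=[0.9,0.9,0.9],
  translation=[
    [0,0,0.001],
    [0,0,0.001],
    [0,0,0.001],
  ],
  turn=[0,0,0],
)

```text
time_s: 12.05
tcp_pos: [0.5185, -0.006, 0.0411]
eef_rot: [-180.0, -0.1, -11.8]
contact_force: [-6.0, 1.3, 15.6]
gripper_width: 0.0102
```

Call:
servo_tool(
  grip=[0.75,0.6,0.4,0.2,0.1,0,0,0,0,0],
  translation=[
    [0,0,-0.001],
    [0,0,-0.001],
    [0,0,-0.001],
    [0,0,-0.001],
    [0,0,-0.001],
    [0,0,-0.005],
    [0,0,-0.03],
    [0,0,-0.06],
    [0,0,-0.09],
    [0,0,-0.12],
  ],
  turn=[0,0,0,0,0,0,0,0,0,0],
)

```text
time_s: 12.88
tcp_pos: [0.5176, -0.0063, 0.1607]
eef_rot: [180.0, 0.0, -11.8]
contact_force: [0.0, -0.8, -0.8]
gripper_width: 0.0437
```

```bash
python3 - <<'E'
from h import *
from snap import *
s=r.get_state();print(s['time_s'],s['tcp_pos'],s['eef_rot'],s['gripper_width'])
for n in("scene","side"):
    p,d,c=snap(n,n+"11");W=cloud(d,c)
    m=(d>0)&(W[...,2]>.058)&(W[...,2]<.072)&(W[...,0]>.42)&(W[...,0]<.6)&(W[...,1]<-.02)&(W[...,1]>-.26)
    x,e=fit(W[m][:,:2],[.508,-.1175,1.48,0]);print(n,x,e,m.sum(),np.degrees(x[2]),model(x)[2])
    u,v=proj(np.array([.515,-.03,.07]),c).astype(int)
    cv2.imwrite(f"pics/zb{n}.png",cv2.resize(p[v-35:v+35,u-35:u+35],(400,400),interpolation=cv2.INTER_CUBIC))
    m=(d>0)&(np.hypot(W[...,0]-.518,W[...,1]+.006)<.02)&(W[...,2]>.075)&(W[...,2]<.14);print(W[m].mean(0),W[m][:,2].max())
    print(toolshift(s,[.509,-.110,.16],-94.2))
cv2.imwrite('pics/zb.png',np.hstack([cv2.imread(f'pics/zb{n}.png') for n in('scene','side')]))
E
```

```text
12.8833 [ 0.51764846 -0.00625049  0.16073292] [ 1.79976845e+02  2.70762578e-02 -1.18478559e+01] 0.04370471700197698
scene [ 0.50890305 -0.11718857  1.49947844 -0.01467222] 0.0009209023816772344 531 85.9137859303186 [[ 0.51691951 -0.00497455]]
[ 0.52011236 -0.00369471  0.10113315] 0.12113661721303917
(array([0.0128, 0.1033, 0.0007]), np.float64(1.4373))
side [ 0.50717676 -0.11844802  1.50206695 -0.01655735] 0.0009961416780917274 349 86.06209663367825 [[ 0.51490273 -0.00621363]]
[ 0.51556464 -0.00498919  0.10007152] 0.1202635369929207
(array([0.0128, 0.1033, 0.0007]), np.float64(1.4373))
```

View pics/zb.png

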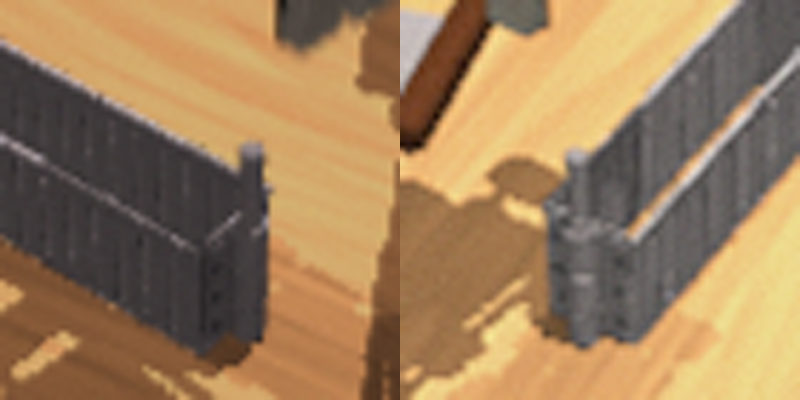

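Call:
servo_tool(
  grip=[-0.2,-0.4,-0.6,-0.8,-0.9,-0.9,-0.9,-0.9,-0.9,-0.9],
  translation=[
    [0.001,0.01,0],
    [0.002,0.02,0],
    [0.004,0.03,0],
    [0.005,0.04,0],
    [0.006,0.05,0],
    [0.007,0.06,0],
    [0.009,0.07,0],
    [0.01,0.08,0],
    [0.012,0.09,0],
    [0.0128,0.1033,0],
  ],
  turn=[0.124,0.248,0.372,0.496,0.62,0.744,0.868,0.992,1.116,1.24],
)

```text
time_s: 13.82
tcp_pos: [0.5093, -0.1101, 0.1591]
eef_rot: [180.0, 0.0, -83.2]
contact_force: [-0.2, 1.1, -0.5]
gripper_width: 0.0833
```

```bash
python3 - <<'E'
from h import *
from plant import r
s=r.get_state();print(s['time_s'],s['tcp_pos'],s['eef_rot'],s['gripper_width'],s['joints'])
print(toolshift(s,[.5094,-.110,.16],-94.6))
E
```

```text
13.8167 [ 0.50930732 -0.11006118  0.15905463] [ 1.79985797e+02  4.58353994e-03 -8.32312322e+01] 0.08334127113873242 [ 9.39946391e+00  7.25056006e+00 -2.09216457e+01 -5.93277449e-03
 -6.18417724e+01 -2.62789514e+00]
(array([-0.    , -0.0001, -0.0009]), np.float64(0.1984))
```

Down to TCP z = -0.022, which puts the real tips 18 mm above the bench, with a look on the way.

Call:
servo_tool(
  grip=[-0.9,-0.9,-0.9,-0.9,-0.9,-0.9,-0.9,-0.9],
  translation=[
    [0,0,0],
    [0,0,0],
    [0,0,0.03],
    [0,0,0.06],
    [0,0,0.09],
    [0,0,0.115],
    [0,0,0.13],
    [0,0,0.13],
  ],
  turn=[0.1,0.198,0.198,0.198,0.198,0.198,0.198,0.198],
)

```text
time_s: 14.48
tcp_pos: [0.5064, -0.11, 0.0258]
eef_rot: [179.6, -0.0, -94.3]
contact_force: [-0.9, 0.6, 0.1]
gripper_width: 0.083
```

```bash
python3 - <<'E'
from h import *
from snap import *
s=r.get_state();print(s['time_s'],s['tcp_pos'],s['eef_rot'],s['contact_force'])
for n in("scene","side"):
    p,d,c=snap(n,n+"12")
    u,v=proj(np.array([.51,-.11,.08]),c).astype(int)
    cv2.imwrite(f"pics/zc{n}.png",cv2.resize(p[v-50:v+50,u-50:u+50],(400,400),interpolation=cv2.INTER_CUBIC))
cv2.imwrite('pics/zc.png',np.hstack([cv2.imread(f'pics/zc{n}.png') for n in('scene','side')]))
E
```

```text
14.4833 [ 0.50642463 -0.11000637  0.02580611] [ 1.79633033e+02 -4.87665784e-02 -9.42831693e+01] [-0.85510152  0.61736331  0.08078838]
```

View pics/zc.png

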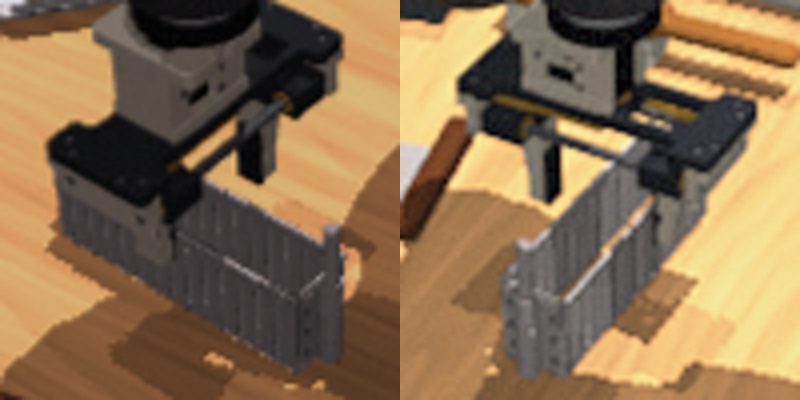

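Call:
servo_tool(
  grip=[-0.9,-0.9,-0.9,-0.9,-0.9],
  translation=[
    [0,0,0.015],
    [0,0,0.03],
    [0,0,0.042],
    [0,0,0.049],
    [0,0,0.049],
  ],
  turn=[0,0,0,0,0],
)

```text
time_s: 15.0
tcp_pos: [0.5093, -0.1098, -0.0198]
eef_rot: [180.0, -0.0, -94.2]
contact_force: [-0.9, -0.2, 0.2]
gripper_width: 0.0832
```

```bash
python3 - <<'E'
from h import *
from snap import *
s=r.get_state();print(s['time_s'],s['tcp_pos'],s['eef_rot'],s['contact_force'])
for n in("scene","side"):
    p,d,c=snap(n,n+"13")
    u,v=proj(np.array([.51,-.11,.07]),c).astype(int)
    cv2.imwrite(f"pics/zd{n}.png",cv2.resize(p[v-50:v+50,u-50:u+50],(400,400),interpolation=cv2.INTER_CUBIC))
cv2.imwrite('pics/zd.png',np.hstack([cv2.imread(f'pics/zd{n}.png') for n in('scene','side')]))
E
```

```text
15.0 [ 0.50933618 -0.1097883  -0.01975495] [ 1.79984330e+02 -3.52419986e-03 -9.42410599e+01] [-0.87512787 -0.1808286   0.16188971]
```

View pics/zd.png

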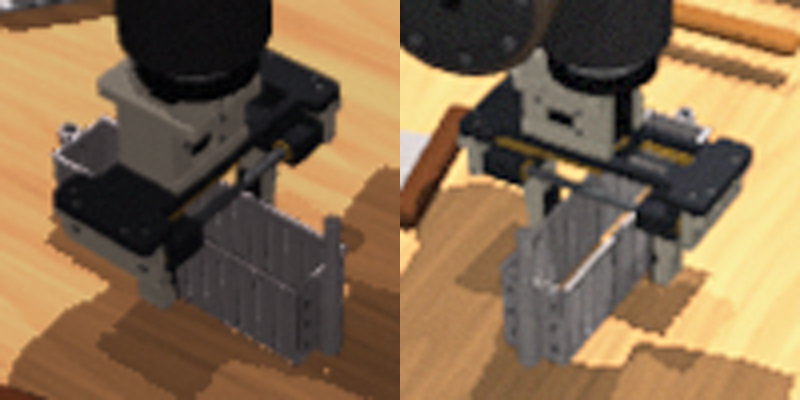

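Call:
servo_tool(
  grip=[-0.7,-0.6,-0.5,-0.4,-0.3,-0.2,-0.1,0.1,0.3,0.3],
  translation=[
    [0,0,0],
    [0,0,0],
    [0,0,0],
    [0,0,0],
    [0,0,0],
    [0,0,0],
    [0,0,0],
    [0,0,0],
    [0,0,0],
    [0,0,0],
  ],
  turn=[0,0,0,0,0,0,0,0,0,0],
  newtons=30,
)

```text
time_s: 15.93
tcp_pos: [0.51, -0.1097, -0.0196]
eef_rot: [-179.9, 0.0, -94.2]
contact_force: [2.7, 0.9, -0.6]
gripper_width: 0.0495
```

Call:
servo_tool(
  grip=[0.3,0.3,0.3,0.3],
  translation=[
    [0,0,0],
    [0,0,0],
    [0,0,0],
    [0,0,0],
  ],
  turn=[0,0,0,0],
  newtons=55,
)

```text
time_s: 16.27
tcp_pos: [0.5099, -0.1097, -0.0196]
eef_rot: [-179.9, 0.0, -94.2]
contact_force: [3.3, -0.0, -1.1]
gripper_width: 0.0499
```

Gripped at 50 mm wide. Now a gentle lift of 100 mm.

Call:
servo_tool(
  grip=[0.3,0.3,0.3,0.3,0.3,0.3,0.3,0.3,0.3,0.3],
  translation=[
    [0,0,-0.004],
    [0,0,-0.012],
    [0,0,-0.024],
    [0,0,-0.038],
    [0,0,-0.052],
    [0,0,-0.066],
    [0,0,-0.08],
    [0,0,-0.09],
    [0,0,-0.097],
    [0,0,-0.1],
  ],
  turn=[0,0,0,0,0,0,0,0,0,0],
)

```text
time_s: 17.1
tcp_pos: [0.509, -0.1098, 0.0811]
eef_rot: [-180.0, 0.0, -94.3]
contact_force: [0.0, -0.6, -6.9]
gripper_width: 0.0496
```

Call:
servo_tool(
  grip=[0.3,0.3,0.3,0.3,0.3,0.3],
  translation=[
    [0,0,0],
    [0,0,0],
    [0,0,0],
    [0,0,0],
    [0,0,0],
    [0,0,0],
  ],
  turn=[0,0,0,0,0,0],
)

```text
time_s: 17.6
tcp_pos: [0.5091, -0.1098, 0.0798]
eef_rot: [180.0, -0.0, -94.2]
contact_force: [0.7, -0.8, -7.4]
gripper_width: 0.0495
```

```bash
python3 - <<'E'
from h import *
from snap import *
s=r.get_state();print(s['time_s'],s['tcp_pos'],s['eef_rot'],s['contact_force'],s['gripper_width'])
for n in("scene","side"):
    p,d,c=snap(n,n+"14");W=cloud(d,c)
    u,v=proj(np.array([.51,-.11,.15]),c).astype(int)
    cv2.imwrite(f"pics/zf{n}.png",cv2.resize(p[v-50:v+50,u-50:u+50],(400,400),interpolation=cv2.INTER_CUBIC))
    A=(d>0)&(W[...,0]>.47)&(W[...,0]<.56)
    for y0 in(-.225,-.2,-.06,-.04,-.02):
        m=A&(W[...,1]>y0-.008)&(W[...,1]<y0+.008)&(W[...,2]>.03)&(W[...,2]<.23);print(n,y0,m.sum(),np.percentile(W[m][:,2],[1,3,97,99]).round(4))
cv2.imwrite('pics/zf.png',np.hstack([cv2.imread(f'pics/zf{n}.png') for n in('scene','side')]))
E
```

```text
17.6 [ 0.50905646 -0.10981526  0.07984803] [ 1.79951525e+02 -7.76455775e-03 -9.42443783e+01] [ 0.66630955 -0.76747661 -7.41506225] 0.04946014228182693
scene -0.225 131 [0.1056 0.1411 0.1716 0.1722]
scene -0.2 6 [0.0998 0.0999 0.1041 0.1042]
scene -0.06 197 [0.1035 0.1055 0.1713 0.1966]
scene -0.04 183 [0.1026 0.105  0.1706 0.1716]
scene -0.02 226 [0.1022 0.1036 0.1703 0.1719]
side -0.225 42 [0.1638 0.166  0.1741 0.1749]
side -0.2 2 [0.1461 0.1461 0.1488 0.1489]
side -0.06 99 [0.1021 0.1048 0.171  0.2091]
side -0.04 75 [0.1011 0.1037 0.1713 0.1721]
side -0.02 267 [0.1011 0.1035 0.171  0.1723]
```

View pics/zf.png

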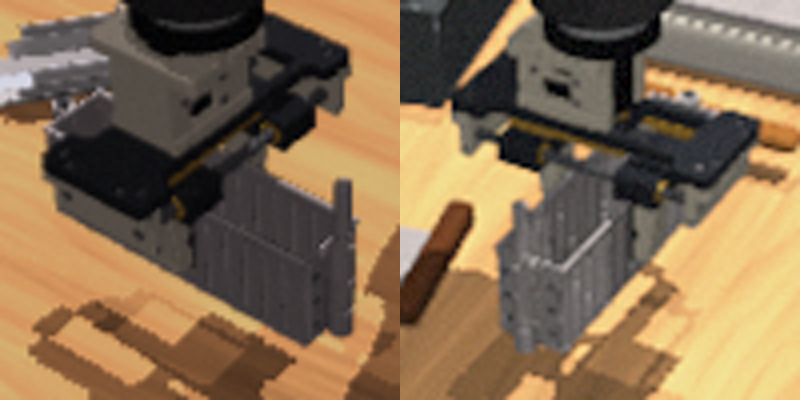

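View pics/scene14.png

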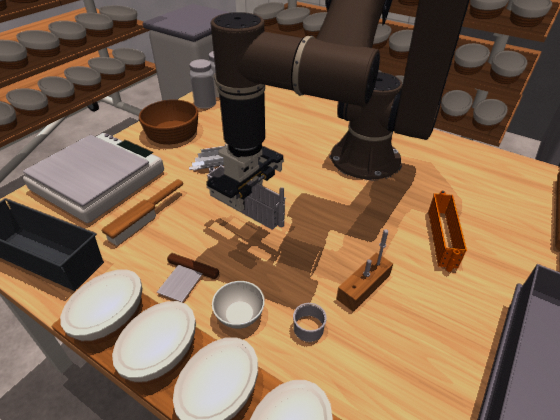

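The mould is level: its rim reads 172 mm at both ends, so the underside is about 100 mm up. The pin is still in the eyes, and the two other pins are in the stand.

```bash
python3 - <<'E'
from plant import r,order
s=r.get_state();print(s['time_s'],s['gripper_width'],s['tcp_pos'],s['qd'])
print(order.close_job())
E
```

```text
17.7 0.04965612224901746 [ 0.50919621 -0.10979882  0.08004889] [ 0.04553562 -0.13768742  0.04660622  0.04786681 -0.07102304 -0.01077947]
the job is handed in; nothing more can be done
None
```

The job is done and handed in at 17.7 s: the mould is pinned shut and held level about 100 mm above the bench, gripped across its long sides. I squeezed it shut across both long sides and pushed in the middle-height pin. The collar met the top eye with about 15 N of push, at the height expected. I then gripped the mould at 55 N and lifted it.

**Last checks**
- The opening was 49.6 mm, which means the halves are shut.
- The force reading when lifted was 7.4 N, a little over the expected 6.4 N.
- The rim read 171–172 mm along the length in the scene view, with slightly noisier readings at the hinge end in the side view, so it is level.
- The pin was still in the eyes, the other two pins were still in the stand, and nothing else looked moved.

**What disagreed**
- The reported TCP height was about 40 mm below the real fingertips in every camera view. I noticed this only after shutting the mould, so that first squeeze held just its top edge. I corrected for it in the pin grasp, the insertion and the final grip.
- Heights from the fixed cameras read about 2 mm high.
- My fit of the shut mould showed a constant -0.013 rad opening, which I took as a bias from the fluted walls.

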